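# Put the long stamp away in its hinged case

### The arm

A 6-joint arm with a two-finger parallel gripper is mounted at the origin on the work surface. World frame = base frame: x ahead of the robot, y to its left, z up, the work surface at z = 0. Lengths are in m, angles in rad, forces in N, time in s.
With the tool pointing down it reaches from about 0.35 to 0.775 m from the base axis. Payload 7.3 kg.
Tool frame: the origin (TCP) lies at the very end of the fingers, on their centre line; the grasp point (between the pads) lies 19 mm behind it; z points along the fingers, y is the line along which they close (so a half turn about z gives the same grasp; the last joint's range is limited). The gripper opens to 92 mm and grips with 3 to 60 N. Pads are 19 mm wide; open, the fingers measure 130 mm over their backs; the gripper's body (75 mm by 190 mm) begins 47 mm behind the grasp point.
Start: joints at [0.985, 0.342, 1.524, -0, 1.275, -0.146], TCP at [0.224, 0.475, 0.198] pointing down, gripper open.
Joint ranges: [-2.53, 2.53], [-0.77, 2.02], [0.04, 2.7], [-1, 4.14], [0.28, 2.66], [-3.11, 3.11]. Speed limits (rad/s): [2.57, 2.57, 3.14, 3.14, 3.14, 3.14].

### API

Orientations are given as a 3x3 rotation matrix whose columns are the frame's x, y, z axes.
In Python, from bench import state, read_camera, finish_job, recognise gives the robot as it stands.
- The arm moves only by the tool play_rows, never from a script. Its argument "rows" is one flat list of numbers, 5 for each row, row after row: the finger opening in mm, from 0 to 91.8, then the shift along the tool's x, y, z in mm, then the turn about the tool's z in degrees. In form: [hand, dx, dy, dz, twist, hand, dx, dy, dz, twist, ...]. A call has 1 to 20 rows; each row shifts and turns the commanded pose from where the row before left it, along the tool's axes as they then stand; what a row does not reach is not made up. A row lasts 1/12 s, in which the tool goes at most 41.7 mm and 7.16 degrees, less where a joint would pass 70% of its speed; a pose out of reach is approached as far as the arm can. A call is refused whole if a number of a shift passes 41.7 or a number of a turn 7.16, either way. A call with a gripper value outside its range is refused whole. The fingers move at their own pace and stop on an object; "grip_force" is the grip in N (left out, the last holds). Time passes only in rows, so rows that do not move let the fingers close. It gives the time, the measured TCP pose, the force, the opening and the grip force at its end, in the units of the state.
- state(): the state, without advancing time (a new reading comes with each control period).
- read_camera(name): name is "scene" or "top" or "wrist"; returns a dict with "image" (400x640x3 uint8, red, green, blue), "depth" (400x640 float32, m along the optical axis (not along the pixel's ray), 0 where there is no reading), "vertical_fov" (degrees; the focal length in pixels is half the picture's height over the tangent of half this angle, whatever the lens; pixels are square), "cx", "cy" (the principal point, pixels), "k1" (the pictures are not rectified: a ray, as slopes to the right and down, at radius r is drawn at 1 + k1 r^2 times it, then the intrinsics apply), "pose" (4x4, takes a point from camera to world coordinates). Camera axes: x right, y down, z forward; pixel columns grow to the right and rows downward; lengths in m; the calibration is good to about 2 mm. A picture is of the moment at which its call begins.
- finish_job(): hands the job in; it is judged then, once.
Trained networks look in a picture, given as the dict that the camera call returned (one of the last four; its "shot" number tells which), for a name from the list of things; names that differ only in an ending like _2 or _b are one class to them, and where a whole thing is asked for, a point or a joint stands for the part that bears it (a point fixed in the world has none). Each returns a list of dicts, best first, with "score" (0 to 1); they miss things now and then, are a little off and sometimes report something else, mostly with a low value. They report only what shows in the picture. A call takes as long as a camera call. They do not tell look-alikes from the thing itself.
- recognise(label, picture): "pixel" ([column, row] in pixels, amid what is visible of it).
The state is a dict: "time": time; "joint_pos": joint angles; "joint_velocities": joint speeds; "tau": joint torques, N m; "tcp_pos": TCP position; "orientation": TCP orientation; "force": force on the tool from outside, world axes, zero at the start; "moment": the same for the moment, N m; "finger_gap": finger opening in m; "grip_force": force on a finger pad.
Only numpy, scipy, OpenCV 4.12 (cv2) and the standard library are available. Lean on these libraries where they do the work, as an engineer would, in place of code of your own. Each camera call takes 0.05 s, during which the arm holds its last target. There are 200 camera calls.

### The job

Put the long double-ended clay stamp from the sloping rack away in its hinged wooden case: open the lid right back, lay the stamp down in the cradle inside (fired clay chips, so do not drop it), then bring the lid down under control, without letting it fall, and press it fully shut past its ball catch. Leave the other stamps, the jars and the knife where they are.

Things in the scene. Friction and masses are not known exactly. Their poses are not given: they have to be found in the camera images.
- case: Hinged case of plain brown wood with a pale cradle inside, fixed to the table, 116 mm deep (x), 146 wide (y); the lower tray is 46 mm high, 66 with the lid shut. Walls 8 mm, floor 6 mm. Origin: centre of its underside; z up; its front, with the lid's pull, faces its own -x. A spring ball catch inside the middle of the front wall holds the lid: about 5 N up at the pull frees it.
- cradle (a point): Where the stamp's middle lies when at rest in the cradle: case frame (0, 0, 40 mm), axes as the case. Two boards 6 mm thick at y = -28 and +28 mm, tops 44 mm high, have 90 degree V notches that take the stamp's waist, axis along the case's y, its heads outside the boards with 4 mm play either way. Between the boards 50 mm is free for the fingers, down to the floor.
- case_hinge (a point): Middle of the hinge line: case frame (+58, 0, 46 mm), the line runs along the case's y. Standing fully open, the lid's free edge is about 158 mm above the table and 30 mm behind this line, so a gripper that closes across the case (along its x) has to lean 25 to 40 degrees away from the lid to lay the stamp. The catch's small tongue hangs 10 mm below the lid's rim, inside the front edge.
- lid (a joint): Lid angle, rad: 0 shut, grows as the front rises and swings back; stop at 1.83 (leaning 15 degrees back, stays there by its weight). A shell 116 x 146 x 20 mm, about 0.25 kg, that swings freely and falls from anywhere short of upright. Lowered, it rests on the catch at about 0.09, its front 11 mm high; 6 to 9 N down on its front snaps it past the catch to 0.
- lid_pull (a point): Centre of the brass T pull at the middle of the lid's front: a round bar 12 mm thick, 34 mm long along the case's y, on an 8 mm stem, 26 mm out from the lid's edge. From the hinge line: 142 mm out and 10 mm up when shut (56 mm above the table); turns with the lid, axes as the case when shut. Pinched on its two flat ends, it can turn between the pads as the lid swings.
- rack: Sloping wooden rack fixed to the table, 230 mm wide (y), about 140 mm deep: a board rising 35 degrees towards its own +x, with a 16 mm high stop along its low -x edge, and three grooves up the slope at y = -64, 0, +64 mm, each between two ribs 5 mm high and 26 mm apart. Origin: centre of its underside, z up.
- stamp: The long stamp of fired terracotta, a dumbbell 106 mm long: two heads 34 mm diameter, 18 mm long, and a waist 18 mm diameter, 70 mm long; about 95 g. It lies in one of the rack's three grooves, 35 degrees to level, lower head against the stop; the others there are shorter. Origin: centre of its lower end face; z along its axis, up the slope. It may go either way round in the case.
- stamp_mid (a point): Middle of the long stamp's axis, 53 mm from its origin; in the rack 17 mm off the sloping board. Axes as stamp.
- short_a: Short terracotta stamp, 62 mm long, heads 34 mm diameter, in another groove of the rack. Origin: centre of its lower end. Leave alone.
- short_b: Short terracotta stamp, 50 mm long, heads 34 mm diameter, in another groove of the rack. Origin: centre of its lower end. Leave alone.
- stub: Short terracotta stamp, 56 mm high, 34 mm diameter, standing on the table. Origin: centre of its underside. Leave alone.
- jar_a: Small lidded glaze jar, 58 mm diameter, 82 mm high. Origin: centre of its underside. Leave alone.
- jar_b: Lidded glaze jar, 66 mm diameter, 95 mm high. Origin: centre of its underside. Leave alone.
- knife: Wooden modelling knife lying flat, 175 mm long, 12 mm thick. Origin: under its middle, x along it. Leave alone.
Things that resemble listed ones, but are neither listed nor needed, are in the scene too. What is shaped like the stamp but blue is not meant. Leave any green look-alike of the case alone.

How it is judged:
On the way, in this order (a step that is already met when the one before it is completed fails the run):
1. the lid stands open, at least 1.6 rad (value of joint lid above 1.6 rad), for 0.2 s.
2. the long stamp lies in the cradle and is let go, the lid still open (distance between stamp_mid and cradle below 0.008 m and angle between the z axis of stamp and the y axis of case, either way round below 0.1 rad and value of joint lid above 1 rad and contact force between the fingers and stamp below 0.05 N and linear speed of stamp below 0.02 m/s), for 0.2 s.
At the end, for the whole second after the job is handed in: The lid is shut past its catch (below 0.02 rad) with the long stamp at rest in the cradle (its middle within 8 mm of the cradle point, its axis within 0.1 rad of the case's y), and the other stamps, jars and knife are within 20 mm of where they stood (distance between stamp_mid and cradle below 0.008 m and angle between the z axis of stamp and the y axis of case, either way round below 0.1 rad and value of joint lid below 0.02 rad and linear speed of stamp below 0.01 m/s and distance of each of short_a, short_b, stub, jar_a, jar_b, knife from where it was at the start of the episode below 0.02 m); the robot touches nothing.
It fails at once if the lid falls: it comes down faster than 4 rad/s before reaching the catch (value of joint lid above 0.12 rad and velocity of joint lid below -4 rad/s).
It fails at once if the stamp is dropped into the case (hits it faster than 0.4 m/s) (contact force between stamp and case above 0.5 N and linear speed of stamp above 0.4 m/s).
It fails at once if another stamp, a jar or the knife is moved more than 30 mm (distance of any of short_a, short_b, stub, jar_a, jar_b, knife from where it was at the start of the episode above 0.03 m).
It also fails if it takes over 72 s, if anything falls off the work surface, if the arm or the gripper's body presses on something with over 40 N, if the wrist force passes 120 N, or if a joint passes its speed limit or range.

## Working session

There is one attempt and no reset: what is moved stays moved. The work goes in short steps, Python scripts to look and compute and a tool call to move; the robot and the scene stay as the last step left them, time stands still between calls to the robot, and variables do not carry over. Pictures are saved under pics/ and viewed, at most 10 in all, crops included, and the job is handed in when it is done.

Besides the shell and the picture viewer there is one more tool, called after ">>>" as a command line: name --argument value ..., lists and objects as JSON in quotes. play_rows: Moves the arm, as the interface text tells. Its arguments: {"type":"object","properties":{"rows":{"type":"array"},"grip_force":{"type":"number"}},"required":["rows"]}

```bash
mkdir -p pics; ls; cat > h.py <<'E'
import numpy as np, cv2
from bench import state, read_camera, finish_job, recognise
def K(p):
    f=p["image"].shape[0]/2/np.tan(np.radians(p["vertical_fov"])/2)
    return np.array([[f,0,p["cx"]],[0,f,p["cy"]],[0,0,1.]]), np.array([p["k1"],0,0,0.])
def ray(p,px):
    k,d=K(p)
    u=cv2.undistortPoints(np.array([[px]],float),k,d)[0,0]
    T=np.array(p["pose"]); v=T[:3,:3]@np.array([u[0],u[1],1.]); return T[:3,3],v
def pt(p,px):
    o,v=ray(p,px); c,r=int(round(px[0])),int(round(px[1]))
    z=p["depth"][max(r-1,0):r+2,max(c-1,0):c+2]; z=z[z>0]
    return o+v*np.median(z) if len(z) else None
def cloud(p):
    k,d=K(p); h,w=p["depth"].shape
    g=np.stack(np.meshgrid(np.arange(w),np.arange(h)),-1).reshape(-1,1,2).astype(float)
    u=cv2.undistortPoints(g,k,d)[:,0]
    T=np.array(p["pose"]); P=np.c_[u,np.ones(len(u))]*p["depth"].reshape(-1,1)
    P=P@T[:3,:3].T+T[:3,3]; P[p["depth"].ravel()==0]=np.nan
    return P.reshape(h,w,3)
def save(p,n): cv2.imwrite("pics/"+n,p["image"][:,:,::-1])
def proj(p,X):
    k,d=K(p); T=np.linalg.inv(np.array(p["pose"])); 
    return cv2.projectPoints(np.atleast_2d(X).astype(float),cv2.Rodrigues(T[:3,:3])[0],T[:3,3],k,d)[0][:,0]
E
python3 - <<'E'
from h import *
np.set_printoptions(precision=3,suppress=True)
s=state(); print(s["time"],s["orientation"],s["force"])
for n in ["top","scene"]:
    p=read_camera(n); save(p,n+"0.png"); np.savez(n+"0.npz",**{k:np.array(v) for k,v in p.items()})
    print(n,p["pose"][:3,3] if hasattr(p["pose"],"shape") else p["pose"])
    for l in ["case","lid_pull","rack","stamp","short_a","stub","jar_a","knife"]:
        for q in recognise(l,p)[:5]:
            print(l,round(q["score"],2),np.round(q["pixel"]),pt(p,q["pixel"]))
E
```

```text
pics
0.0 [[-0.905  0.426 -0.001]
 [ 0.426  0.905 -0.001]
 [ 0.    -0.002 -1.   ]] [-0.372  0.84   0.489]
top [ 0.353 -0.009  1.435]
case 0.89 [246. 270.] [0.291 0.202 0.066]
case 0.42 [407. 159.] [ 0.597 -0.243  0.069]
lid_pull 0.75 [251. 266.] [0.3   0.189 0.068]
rack 0.82 [416. 190.] [ 0.504 -0.257  0.108]
stamp 0.9 [422. 289.] [ 0.234 -0.285  0.026]
stamp 0.65 [403. 182.] [ 0.53  -0.229  0.077]
short_a 0.65 [245. 187.] [0.519 0.209 0.069]
short_a 0.62 [403. 160.] [ 0.595 -0.233  0.062]
short_a 0.48 [382. 199.] [ 0.484 -0.173  0.06 ]
stub 0.71 [334. 214.] [ 0.445 -0.04   0.058]
jar_a 0.63 [329. 151.] [ 0.616 -0.025  0.083]
jar_a 0.58 [396. 110.] [ 0.73  -0.211  0.094]
knife 0.48 [269. 133.] [0.686 0.148 0.011]
scene [ 0.81  -0.66   0.714]
case 0.69 [278. 159.] [0.314 0.158 0.065]
case 0.56 [352. 171.] [0.514 0.188 0.065]
lid_pull 0.62 [278. 154.] [0.303 0.177 0.064]
lid_pull 0.56 [352. 170.] [0.513 0.195 0.065]
rack 0.71 [270. 313.] [ 0.544 -0.285  0.077]
rack 0.36 [350. 176.] [0.518 0.166 0.065]
stamp 0.66 [143. 278.] [ 0.24  -0.293  0.026]
stamp 0.61 [276. 290.] [ 0.531 -0.238  0.08 ]
short_a 0.81 [308. 312.] [ 0.6   -0.248  0.066]
short_a 0.7 [270. 269.] [ 0.487 -0.187  0.064]
short_a 0.67 [352. 171.] [0.515 0.189 0.065]
short_a 0.24 [273. 287.] [ 0.503 -0.206  0.038]
short_a 0.21 [289. 229.] [ 0.458 -0.051  0.044]
stub 0.87 [288. 229.] [ 0.457 -0.053  0.046]
stub 0.33 [352. 168.] [0.51  0.201 0.065]
jar_a 0.93 [359. 251.] [ 0.63  -0.065  0.062]
jar_a 0.73 [387. 335.] [ 0.747 -0.249  0.09 ]
jar_a 0.17 [307. 313.] [ 0.6   -0.252  0.068]
knife 0.67 [409. 215.] [0.683 0.148 0.012]
knife 0.64 [352. 169.] [0.511 0.198 0.064]
```

View pics/top0.png

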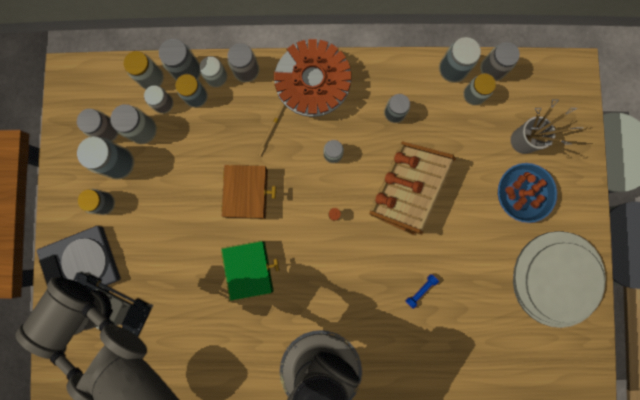

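View pics/scene0.png

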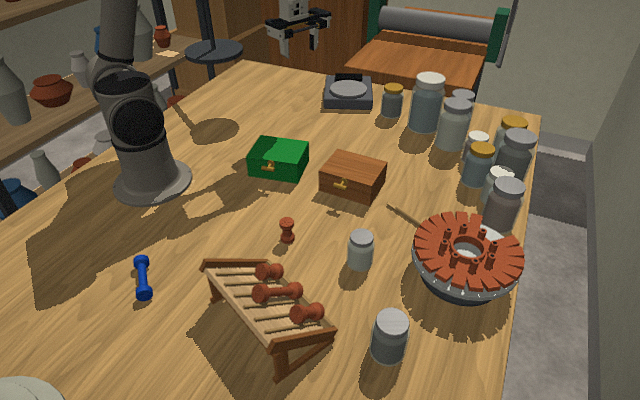

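Shown: the brown case at top (244,191) has its pull at (270,192), and the red stamps are in the rack. Candidates for the long stamp, by top pixel:
- Red, middle groove (403,182): the longest red one, so this is my choice.
- Red short ones at (405,160) and (386,200).
- Blue dumbbell at (423,290): excluded by colour.

For the case, I take the brown one and not the green one at (247,270). Next I measure from both views.

```bash
python3 - <<'E'
from h import *
np.set_printoptions(precision=4,suppress=True)
for n in ["top","scene"]:
    p=dict(np.load(n+"0.npz")); p={k:(v.item() if v.ndim==0 else v) for k,v in p.items()}
    C=cloud(p); im=p["image"].astype(int); R,G,B=im[...,0],im[...,1],im[...,2]
    print(n,K(p)[0][0,0])
    X,Y,Z=C[...,0],C[...,1],C[...,2]
    m=(Z>0.055)&(Z<.075)&(X>.42)&(X<.6)&(Y>.12)&(Y<.29)
    m=cv2.morphologyEx(m.astype(np.uint8),cv2.MORPH_OPEN,np.ones((3,3)))>0
    q=C[m]; r=cv2.minAreaRect(q[:,:2].astype(np.float32)); print("lid",len(q),r,np.median(q[:,2]))
    m=(X>.45)&(X<.58)&(Y>.06)&(Y<.125)&(Z>.03)&(Z<.075); q=C[m]; print("pull",len(q),q.mean(0),q.min(0),q.max(0))
    red=(R>1.6*G)&(R>60)&(R>B*1.6)&(X>.4)&(X<.68)&(Y<-.1)&(Y>-.38)&(Z>.03)
    nn,lab,st,ce=cv2.connectedComponentsWithStats(red.astype(np.uint8))
    for i in range(1,nn):
        if st[i,4]>25:
            q=C[lab==i]; q=q[~np.isnan(q[:,0])]; c=q.mean(0); w,v=np.linalg.eigh(np.cov(q.T)); a=v[:,2]; t=(q-c)@a
            print("red",st[i],ce[i],c,a,t.min(),t.max(),q[:,2].max())
    m=(X>.4)&(X<.66)&(Y<-.15)&(Y>-.4)&(Z>.02)&~cv2.dilate(red.astype(np.uint8),np.ones((5,5))).astype(bool)
    q=C[m]; A=np.c_[q[:,:2],np.ones(len(q))]; w=np.ones(len(q),bool)
    for _ in range(15):
        s,*_=np.linalg.lstsq(A[w],q[w,2],rcond=None); e=q[:,2]-A@s; w=abs(e)<.006
    print("rackplane",s,np.degrees(np.arctan(np.hypot(s[0],s[1]))),np.degrees(np.arctan2(s[1],s[0])),w.sum(),cv2.minAreaRect(q[w][:,:2].astype(np.float32)))
E
```

```text
top 497.3434611329808
lid 2237 ((0.5088220238685608, 0.19840559363365173), (0.14836125075817108, 0.14604942500591278), 89.31576538085938) 0.06719210734846826
pull 4 [0.4937 0.1246 0.0647] [0.4888 0.1244 0.0624] [0.5002 0.1249 0.0666]
red [394 152  25  16 211] [405.8863 159.3744] [ 0.595  -0.2396  0.0672] [-0.3597 -0.7653  0.5338] -0.03778703403704373 0.030642385132823965 0.089775792069265
red [385 172  38  21 299] [403.2676 182.0134] [ 0.53   -0.2286  0.0793] [-0.3514 -0.7553  0.5532] -0.05817650433113001 0.05268220349384372 0.11494289602944074
red [376 193  20  15 189] [385.2222 199.9101] [ 0.4821 -0.1804  0.0646] [-0.3504 -0.8013  0.485 ] -0.029576008442317305 0.025701655253670196 0.08404204441149887
red [388 219  24  11  63] [399.5238 224.5714] [ 0.4129 -0.2155  0.085 ] [-0.3396 -0.7314  0.5913] -0.03684542450036388 0.0402473927329717 0.11500416705137106
rackplane [-0.2937 -0.6351  0.0583] 34.98094246819417 -114.81432607818138 2340 ((0.5195407271385193, -0.2558259665966034), (0.13009092211723328, 0.20879779756069183), 64.51671600341797)
scene 429.2363476186685
lid 1700 ((0.5074645
[... 155 characters left out ...]
1202 0.0519] [0.5218 0.1248 0.0617]
red [255 262  29  18 399] [268.4612 270.8847] [ 0.4842 -0.1886  0.0596] [-0.4238 -0.7604  0.4921] -0.034328347983505585 0.02165624340045087 0.08018543279900081
red [252 282  51  21 657] [276.2055 291.4779] [ 0.532  -0.2388  0.0779] [-0.3875 -0.7438  0.5445] -0.06330363343605616 0.04654538572389121 0.11255035177492201
red [289 303  35  21 527] [306.2315 312.4213] [ 0.5976 -0.2487  0.0644] [-0.4519 -0.748   0.4861] -0.03981801475152998 0.027060385085524823 0.08753560094762725
rackplane [-0.2805 -0.6158  0.0552] 34.08521355419668 -114.48662821319067 3002 ((0.5232182741165161, -0.2563899755477905), (0.13672885298728943, 0.22259573638439178), 65.12406921386719)
```

>>> play_rows --rows '[91,34,-16,-17,0,91,34,-16,-17,0,91,34,-16,-17,0,91,34,-16,-17,0,91,34,-16,-17,0,91,34,-16,-17,0,91,17,36,0,0,91,17,36,0,0,91,17,36,0,0,91,17,36,0,0,91,17,36,0,0,91,17,36,0,0,91,17,36,0,0,91,17,36,0,0,91,17,36,0,0,91,17,36,0,0]'

```text
time: 2.23
tcp_pos: [-0.0017, 0.7995, 0.2816]
orientation: [[-0.905, 0.426, -0.001], [0.426, 0.905, 0.023], [0.011, 0.021, -1.0]]
force: [-1.0, 1.2, 2.9]
finger_gap: 0.0911
grip_force: 0.0
```

```bash
python3 -c "
from h import *
s=state();print(s['time'],s['joint_pos'],s['tcp_pos'],s['orientation'])"
```

```text
2.2333 [1.47598748 1.02772641 0.03576909 0.00334166 2.05500509 0.34670887] [-0.0017457   0.79951677  0.28157368] [[-9.04778315e-01  4.25882172e-01 -7.58596402e-04]
 [ 4.25751066e-01  9.04541221e-01  2.32638980e-02]
 [ 1.05938611e-02  2.07256972e-02 -9.99729071e-01]]
```

>>> play_rows --rows '[91,17,36,0,0,91,17,36,0,0,91,17,36,0,0,91,17,36,0,0]'

```text
time: 2.57
tcp_pos: [-0.0017, 0.8547, 0.2422]
orientation: [[-0.905, 0.426, -0.0], [0.422, 0.898, 0.124], [0.053, 0.112, -0.992]]
force: [-0.1, -0.6, -0.1]
finger_gap: 0.0912
grip_force: 0.0
```

```bash
python3 -c "
from h import *
s=state();print(s['time'],s['joint_pos'],s['tcp_pos'],s['orientation'])"
```

```text
2.5667 [1.47839715 1.07965191 0.03732948 0.0125348  1.90044075 0.35217839] [-0.00166183  0.85466403  0.2421763 ] [[-9.04833935e-01  4.25764492e-01 -3.84487198e-04]
 [ 4.22414767e-01  8.97827431e-01  1.24385161e-01]
 [ 5.33039879e-02  1.12385501e-01 -9.92233936e-01]]
```

```bash
cat > kin.py <<'E'
import numpy as np
from scipy.spatial.transform import Rotation as Ro
from scipy.optimize import least_squares
D=[([0.985,.342,1.524,0,1.275,-.146],[.224,.475,.198],None),
([1.47598748,1.02772641,0.03576909,0.00334166,2.05500509,0.34670887],[-.0017457,.79951677,.28157368],None),
([1.47839715,1.07965191,.03732948,.0125348,1.90044075,.35217839],[-.00166183,.85466403,.2421763],None)]
def fk(q,P,s4=1,s6=1,o6=0):
    h,d,L1,L2,Lt=P
    R=Ro.from_euler('z',q[0]); p=np.array([0,0,h])+R.apply([d,0,0])
    R=R*Ro.from_euler('y',q[1]); p=p+R.apply([0,0,L1])
    R=R*Ro.from_euler('y',q[2]); p=p+R.apply([0,0,L2])
    R=R*Ro.from_euler('z',s4*q[3])*Ro.from_euler('y',q[4]); p=p+R.apply([0,0,Lt])
    return p,R*Ro.from_euler('z',s6*q[5]+o6)
if __name__=="__main__":
    f=lambda P:np.concatenate([fk(q,P)[0]-x for q,x,_ in D])
    for d0 in [0]:
        r=least_squares(f,[.3,d0,.4,.4,.2]); print(r.x,np.round(r.fun*1e3,1),r.cost)
    print(fk(D[2][0],r.x)[1].as_matrix(), fk(D[0][0],r.x)[1].as_matrix())
E
python3 kin.py
```

```text
[ 0.34293228 -0.05089447  0.54594027  0.40566713  0.54074195] [ 63.8 -41.2   0.5  74.3 -19.3  -0.   74.8   4.3  -0.5] 0.008642880039473447
[[-4.25764491e-01 -9.04833935e-01 -3.84484838e-04]
 [-8.97827431e-01  4.22414766e-01  1.24385164e-01]
 [-1.12385505e-01  5.33039870e-02 -9.92233936e-01]] [[-4.25755087e-01 -9.04838383e-01  3.27656290e-04]
 [-9.04838252e-01  4.25755204e-01  4.93841667e-04]
 [-5.86348266e-04 -8.62203434e-05 -9.99999824e-01]]
```

```bash
cat > kin.py <<'E'
import numpy as np
from scipy.spatial.transform import Rotation as Ro
from scipy.optimize import least_squares
D=[([0.985,.342,1.524,0,1.275,-.146],[.224,.475,.198]),
([1.47598748,1.02772641,0.03576909,0.00334166,2.05500509,0.34670887],[-.0017457,.79951677,.28157368]),
([1.47839715,1.07965191,.03732948,.0125348,1.90044075,.35217839],[-.00166183,.85466403,.2421763])]
lo=np.array([-2.53,-.77,.04,-1,.28,-3.11]);hi=np.array([2.53,2.02,2.7,4.14,2.66,3.11])
def fk(q,P):
    h,e,L1,L2,Lt=P
    R=Ro.from_euler('z',q[0]); p=np.array([0,0,h])+R.apply([0,e,0])
    R=R*Ro.from_euler('y',q[1]); p=p+R.apply([0,0,L1])
    R=R*Ro.from_euler('y',q[2]); p=p+R.apply([0,0,L2])
    R=R*Ro.from_euler('z',q[3])*Ro.from_euler('y',q[4]); p=p+R.apply([0,0,Lt])
    return p,R*Ro.from_euler('z',q[5]+np.pi/2)
r=least_squares(lambda P:np.concatenate([fk(q,P)[0]-x for q,x in D]),[.3,.07,.4,.4,.2]);P0=r.x
def ik(p,R,q0,w=.3,reg=1e-4):
    T=Ro.from_matrix(R)
    f=lambda q:np.r_[fk(q,P0)[0]-p,w*(T.inv()*fk(q,P0)[1]).as_rotvec(),reg*(q-q0)]
    s=least_squares(f,np.clip(q0,lo+1e-6,hi-1e-6),bounds=(lo,hi)); return s.x,np.linalg.norm(s.fun[:3]),np.linalg.norm(s.fun[3:6])/w
def frame(z,y):
    z=np.array(z,float);z/=np.linalg.norm(z);y=np.array(y,float);y-=z*(y@z);y/=np.linalg.norm(y);return np.c_[np.cross(y,z),y,z]
if __name__=="__main__":
    np.set_printoptions(precision=3,suppress=True)
    print(P0,r.fun*1e3)
    q0=np.array(D[0][0])
    n=np.array([.24,.52,.82]);a=np.array([-.343,-.744,.574]); y=np.cross(n,a)
    for nm,p,z,yy in [("pick tilt",[.53,-.235,.065],-n,y),("pick vert",[.53,-.235,.065],[0,0,-1],y)]+[("place%d"%t,[.508,.2,.025],[0,np.sin(np.radians(t)),-np.cos(np.radians(t))],[0,1,.1]) for t in (20,25,30)]+[("pull%d"%t,[.508,yy_,zz],[0,np.sin(np.radians(t)),-np.cos(np.radians(t))],[1,0,0]) for t in (0,7,25) for yy_,zz in [(.115,.04),(.3,.17)]]:
        for s in (1,-1):
          best=min((ik(np.array(p),frame(z,s*np.array(yy)),np.r_[np.arctan2(p[1],p[0])+.1,.6,1.5,j4,1.2,j6]) for j4 in (0,1.5,3) for j6 in (-2,0,2)),key=lambda t:t[1]+.3*t[2])
          print(nm,s,*best)
E
python3 kin.py
```

```text
[0.29  0.076 0.519 0.376 0.464] [  8.319  12.028   7.418  -0.752 -11.909  -4.514  -0.447   2.343  -2.904]
pick tilt 1 [-0.109  0.721  1.523 -0.624  1.194  0.647] 2.147012882729688e-08 1.6143112417334597e-07
pick tilt -1 [-0.109  0.721  1.523 -0.624  1.194 -2.495] 6.7275218737104404e-09 5.93866982347454e-08
pick vert 1 [-0.548  0.529  1.631 -0.     0.982 -0.116] 1.2134340608570275e-08 8.023150958605485e-08
pick vert -1 [-0.548  0.529  1.631  0.     0.982  3.025] 2.8720472302808948e-08 3.3738540951465876e-07
place20 1 [-0.068  0.512  1.904  0.489  0.813 -1.993] 1.740191081610994e-08 1.0319715269929082e-07
place20 -1 [-0.068  0.512  1.904  0.489  0.813  1.148] 1.4389255688270688e-08 1.852800307534065e-07
place25 1 [-0.142  0.534  1.922  0.594  0.845 -2.148] 2.2538363244004996e-08 5.873852435407095e-08
place25 -1 [-0.142  0.534  1.922  0.594  0.845  0.994] 1.2053046727873883e-08 1.4972976240821158e-07
place30 1 [-0.212  0.565  1.934  0.681  0.888 -2.287] 2.7359089255456768e-08 6.722020969676874e-08
place30 -1 [-0.212  0.565  1.934  0.681  0.888  0.855] 1.1533882394531345e-08 1.3460103107
[... 467 characters left out ...]
1.5565215135078344e-07
pull7 -1 [-0.034  0.457  1.858  0.165  0.837  2.997] 1.9613031928056666e-08 2.1332243552925083e-07
pull7 1 [0.312 0.411 1.528 0.126 1.168 0.265] 4.574882787936253e-09 4.0046186891303766e-08
pull7 -1 [ 0.312  0.411  1.528  0.126  1.168 -2.877] 2.39599704219422e-08 1.1088711519186036e-07
pull25 1 [-0.306  0.519  1.891  0.522  0.94  -0.662] 1.4434838327307022e-08 1.9075492531575976e-07
pull25 -1 [-0.306  0.519  1.891  0.522  0.94   2.479] 1.2160133824484626e-08 1.336912462013542e-07
pull25 1 [ 0.056  0.364  1.718  0.497  1.088 -0.185] 1.8998902077759817e-08 5.3779432218981906e-08
pull25 -1 [0.056 0.364 1.718 0.497 1.088 2.956] 1.0998685503966998e-08 1.2340473029190183e-07
```

>>> play_rows --rows '[91,-35,-19,-8,0,91,-35,-19,-8,0,91,-35,-19,-8,0,91,-35,-19,-8,0,91,-35,-19,-8,0,91,-35,-19,-8,0,91,-35,-19,-8,0,91,-35,-19,-8,0,91,-35,-19,-8,0,91,-35,-19,-6,0,91,-35,-19,-6,0,91,-35,-19,-6,0,91,-35,-19,-6,0,91,-35,-19,-6,0,91,-35,-19,-6,0,91,-35,-19,-6,0,91,-35,-19,-6,0,91,-35,-19,-6,0,91,-35,-19,-6,0,91,-35,-19,-6,0]'

```text
time: 4.23
tcp_pos: [0.4508, 0.2335, 0.2998]
orientation: [[-0.905, 0.425, 0.0], [0.422, 0.898, 0.125], [0.053, 0.113, -0.992]]
force: [0.9, 1.4, 0.2]
finger_gap: 0.0912
grip_force: 0.0
```

>>> play_rows --rows '[91,0,0,0,7.16,91,0,0,0,7.16,91,0,0,0,7.16,91,0,0,0,7.16,91,0,0,0,7.16,91,0,0,0,7.16,91,0,0,0,7.16,91,0,0,0,7.16,91,0,0,0,7.16]'

```text
time: 4.98
tcp_pos: [0.45, 0.2353, 0.2995]
orientation: [[-0.0, 1.0, -0.0], [0.992, 0.0, 0.125], [0.125, -0.0, -0.992]]
force: [-0.9, 0.4, -0.7]
finger_gap: 0.091
grip_force: 0.0
```

```bash
cat >> h.py <<'E'
def delta(tgt):
    s=state(); R=np.array(s["orientation"]); d=(np.array(tgt)-np.array(s["tcp_pos"]))*1e3
    return np.round(R.T@d,1)
E
python3 - <<'E'
from h import *
np.set_printoptions(precision=4,suppress=True)
s=state();print(s['time'],s['joint_pos'],s['tcp_pos']);print(s['orientation'])
p=read_camera("wrist"); save(p,"w1.png"); np.savez("w1.npz",**{k:np.array(v) for k,v in p.items()})
print(p["pose"],K(p)[0][0,0])
for l in ["case","lid_pull","stamp"]:
    for q in recognise(l,p)[:3]: print(l,q["score"],q["pixel"],pt(p,q["pixel"]))
E
```

```text
4.9833 [0.2464 0.2151 1.4281 0.1221 1.4687 0.2354] [0.45   0.2353 0.2995]
[[-0.0004  1.     -0.0002]
 [ 0.9922  0.0004  0.1249]
 [ 0.1249 -0.0002 -0.9922]]
[[ 1.      0.0001  0.0004  0.4497]
 [ 0.0002 -0.9832 -0.1825  0.2945]
 [ 0.0003  0.1825 -0.9832  0.495 ]
 [ 0.      0.      0.      1.    ]] 324.56329138330375
case 0.94 [354.0, 193.1] [0.5015 0.2196 0.0658]
case 0.77 [196.1, 202.1] [0.2888 0.2072 0.0658]
lid_pull 0.89 [196.4, 201.8] [0.2892 0.2076 0.0658]
lid_pull 0.61 [353.3, 196.6] [0.5007 0.2148 0.0659]
stamp 0.51 [357.8, 195.3] [0.5067 0.2166 0.0658]
```

View pics/w1.png

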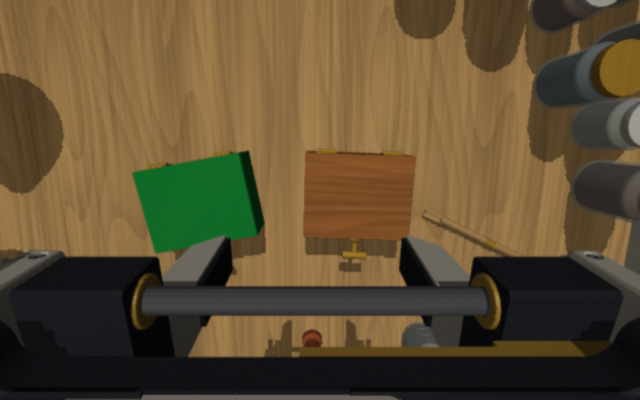

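The wrist view shows the brown case lid spanning (304–415, 152–238), its pull at (354,256), and the green look-alike to the left. Now I fit the case pose and the pull.

```bash
python3 - <<'E'
from h import *
np.set_printoptions(precision=4,suppress=True)
p=dict(np.load("w1.npz")); p={k:(v.item() if v.ndim==0 else v) for k,v in p.items()}
C=cloud(p);X,Y,Z=C[...,0],C[...,1],C[...,2]
im=p["image"].astype(int)
m=(Z>0.058)&(Z<.075)&(X>.41)&(X<.6)&(Y>.13)&(Y<.3)
m=cv2.morphologyEx(m.astype(np.uint8),cv2.MORPH_OPEN,np.ones((5,5)))
c=max(cv2.findContours(m,0,1)[0],key=cv2.contourArea)
print(cv2.contourArea(c),cv2.minAreaRect(c))
q=C[m>0]; print(np.median(q[:,2]),cv2.minAreaRect(q[:,:2].astype(np.float32)))
# edges: rect corners in pixels -> plane z=.066
for x in cv2.boxPoints(cv2.minAreaRect(c)):
    o,v=ray(p,x); print(x,o+v*(.066-o[2])/v[2])
m=(Z>.035)&(Z<.08)&(X>.46)&(X<.56)&(Y>.08)&(Y<.132); q=C[m]; print("pull",len(q),q.mean(0),q.min(0),q.max(0))
for px in ([343,256],[354,256],[366,256],[354,251],[354,261]): print(px,pt(p,px),im[px[1],px[0]])
g=(im[...,0]>1.5*im[...,2])&(m); q=C[g];print(len(q),q.mean(0))
E
```

```text
8949.0 ((358.7118835449219, 196.4987030029297), (110.24174499511719, 87.33965301513672), 1.9414865970611572)
0.06590204551339207 ((0.5066576600074768, 0.2014492303133011), (0.14297206699848175, 0.1461004763841629), 88.1051025390625)
[302.1432 238.276 ] [0.4315 0.1564 0.066 ]
[305.1021 150.9865] [0.4362 0.2756 0.066 ]
[415.2806 154.7214] [0.5809 0.2708 0.066 ]
[412.3216 242.0109] [0.5835 0.1511 0.066 ]
pull 115 [0.504  0.1287 0.0611] [0.4871 0.125  0.0588] [0.5211 0.132  0.0634]
[343, 256] [0.4885 0.129  0.0616] [118  88  29]
[354, 256] [0.504  0.1291 0.0617] [137 103  35]
[366, 256] [0.5209 0.1289 0.0613] [135 102  47]
[354, 251] [0.5041 0.1356 0.0594] [138 104  36]
[354, 261] [ 0.5119  0.097  -0.0001] [149 116  71]
115 [0.504  0.1287 0.0611]
```

>>> play_rows --rows '[91,-20.8,9,25.9,1.9,91,-20.8,9,25.9,0,91,-20.8,9,25.9,0,91,-20.8,9,25.9,0,91,-20.8,9,25.9,0,91,-20.8,9,25.9,0,91,0,0,0,0,91,0,0,0,0]'

```text
time: 5.85
tcp_pos: [0.5007, 0.1293, 0.1285]
orientation: [[0.026, 1.0, -0.003], [0.992, -0.026, 0.125], [0.125, -0.007, -0.992]]
force: [0.1, 1.0, 0.7]
finger_gap: 0.0914
grip_force: 0.0
```

```bash
python3 - <<'E'
from h import *
np.set_printoptions(precision=4,suppress=True)
s=state();print(s['time'],s['tcp_pos'],delta([.504,.131,.041]));print(s['orientation'])
p=read_camera("wrist")
C=cloud(p);X,Y,Z=C[...,0],C[...,1],C[...,2]
m=(Z>.045)&(Z<.075)&(X>.47)&(X<.54)&(Y>.10)&(Y<.14); q=C[m]; print("pull",len(q), q.mean(0) if len(q) else 0,q.min(0),q.max(0))
for n in ("top","scene"):
  pp=read_camera(n); print(n,proj(pp,[.504,.129,.056]))
E
```

```text
5.85 [0.5007 0.1293 0.1285] [-9.1  3.8 87. ]
[[ 0.0265  0.9996 -0.0034]
 [ 0.9918 -0.0258  0.1251]
 [ 0.125  -0.0067 -0.9921]]
pull 616 [0.5041 0.1309 0.0603] [0.4871 0.1238 0.0554] [0.5208 0.14   0.0639]
top [[273.7607 192.8962]]
scene [[339.0657 185.9417]]
```

>>> play_rows --rows '[91,-2.3,1,21.7,0,91,-2.3,1,21.7,0,91,-2.3,1,21.7,0,91,-2.3,1,21.7,0,91,0,0,0,0,30,0,0,0,0,30,0,0,0,0,30,0,0,0,0,30,0,0,0,0,30,0,0,0,0,30,0,0,0,0,30,0,0,0,0]' --grip_force 20

```text
time: 7.0
tcp_pos: [0.5052, 0.1314, 0.0427]
orientation: [[0.027, 1.0, 0.0], [0.992, -0.026, 0.125], [0.125, -0.003, -0.992]]
force: [0.1, -0.2, -0.1]
finger_gap: 0.0489
grip_force: 0.0
```

```bash
python3 - <<'E'
import numpy as np
R=np.array([[.0265,1,0],[.992,-.026,.125],[.125,-.003,-.992]])
cx=np.array([.033,.9995,0])
P=lambda t:-142.35*np.cos(t)*cx+np.array([0,0,142.35*np.sin(t)])
th=np.radians(4.03+np.linspace(0,104,20))
print([[30]+list(np.round(R.T@(P(b)-P(a)),1))+[0] for a,b in zip(th,th[1:])])
E
```

```text
[[30, np.float64(3.3), np.float64(-0.0), np.float64(-13.2), 0], [30, np.float64(4.5), np.float64(-0.0), np.float64(-12.8), 0], [30, np.float64(5.7), np.float64(-0.0), np.float64(-12.3), 0], [30, np.float64(6.9), np.float64(0.0), np.float64(-11.7), 0], [30, np.float64(8.0), np.float64(0.0), np.float64(-11.0), 0], [30, np.float64(9.0), np.float64(0.0), np.float64(-10.2), 0], [30, np.float64(9.9), np.float64(0.0), np.float64(-9.3), 0], [30, np.float64(10.8), np.float64(0.0), np.float64(-8.3), 0], [30, np.float64(11.5), np.float64(0.0), np.float64(-7.3), 0], [30, np.float64(12.1), np.float64(0.1), np.float64(-6.1), 0], [30, np.float64(12.7), np.float64(0.1), np.float64(-4.9), 0], [30, np.float64(13.1), np.float64(0.1), np.float64(-3.7), 0], [30, np.float64(13.4), np.float64(0.1), np.float64(-2.4), 0], [30, np.float64(13.5), np.float64(0.1), np.float64(-1.2), 0], [30, np.float64(13.6), np.float64(0.1), np.float64(0.1), 0], [30, np.float64(13.5), np.float64(0.1), np.float64(1.4), 0], [30, np.float64(13.3), np.float64(0.1), np.float64(2.7), 0], [30, np.float64(13.0), np.float64(0.1), np.float64(4.0), 0], [30, np.float64(12.6), np.float64(0.1), np.float64(5.2), 0]]
```

>>> play_rows --rows '[30,0,0,0,0,30,0,0,0,0,30,0,0,0,0,30,0,0,0,0]'

```text
time: 7.33
tcp_pos: [0.505, 0.1314, 0.0422]
orientation: [[0.027, 1.0, -0.0], [0.992, -0.026, 0.125], [0.125, -0.004, -0.992]]
force: [-0.0, 0.4, -0.8]
finger_gap: 0.0302
grip_force: 0.0
```

```bash
python3 - <<'E'
from h import *
np.set_printoptions(precision=4,suppress=True)
s=state();print(s['grip_force'],s['finger_gap'],s['force'],s['tcp_pos'])
p=read_camera("wrist"); q=read_camera("scene")
i=np.vstack([p["image"][150:400,170:490],cv2.resize(q["image"][130:230,290:418],(320,250))]);cv2.imwrite("pics/g1.png",cv2.resize(i[:,:,::-1],None,fx=1.15,fy=1.15))
C=cloud(p);X,Y,Z=C[...,0],C[...,1],C[...,2]
m=(Z>.04)&(Z<.08)&(X>.46)&(X<.55)&(Y>.10)&(Y<.148); q=C[m]; print(len(q), q.mean(0) if len(q) else 0,q.min(0),q.max(0))
E
```

```text
0.0 0.03020447474284146 [-0.0369  0.3536 -0.8358] [0.505  0.1314 0.0422]
1754 [0.5049 0.1334 0.0631] [0.4794 0.1178 0.0535] [0.5322 0.148  0.08  ]
```

View pics/g1.png

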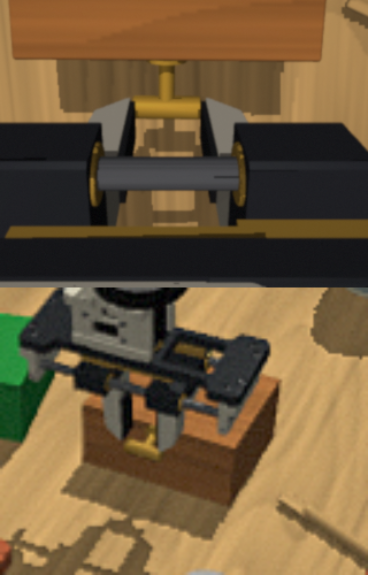

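>>> play_rows --rows '[20,0,0,0,0,20,0,0,0,0,20,0,0,0,0]' --grip_force 20

```text
time: 7.68
tcp_pos: [0.505, 0.1314, 0.0423]
orientation: [[0.027, 1.0, -0.0], [0.992, -0.026, 0.125], [0.125, -0.004, -0.992]]
force: [1.0, -0.4, 0.6]
finger_gap: 0.0205
grip_force: 0.0
```

```bash
python3 - <<'E'
from h import *
np.set_printoptions(precision=3,suppress=True)
p=read_camera("wrist")
i=p["image"][200:330,240:400]; cv2.imwrite("pics/g2.png",cv2.resize(i[:,:,::-1],None,fx=4,fy=4,interpolation=cv2.INTER_CUBIC))
C=cloud(p); print(proj(p,[[.504,.129,.056],[.505,.1314,.0423]]))
for r in range(215,262,4): print(r,[list(C[r,c]) for c in (302,310,318,326)])
q=read_camera("top")
C=cloud(q);X,Y,Z=C[...,0],C[...,1],C[...,2]
E
```

```text
[[314.114 243.478]
 [315.767 232.66 ]]
215 [[np.float64(0.49449279674597696), np.float64(0.1323380100115073), np.float64(-0.001321533425565069)], [np.float64(0.5022031904030142), np.float64(0.1471192200044163), np.float64(0.05979459878943241)], [np.float64(0.5067104076449094), np.float64(0.14679755886482007), np.float64(0.058956719515834144)], [np.float64(0.5126270325305533), np.float64(0.13224192614683034), np.float64(0.00019530008120710596)]]
219 [[np.float64(0.49444676742783855), np.float64(0.12951262854456605), np.float64(-0.00017527607189316008)], [np.float64(0.502112943852213), np.float64(0.14459622586302764), np.float64(0.05901569072027363)], [np.float64(0.5066523086014474), np.float64(0.1445404887543877), np.float64(0.05925274297173366)], [np.float64(0.512589247044405), np.float64(0.12885052264699634), np.float64(-0.0009296288834656496)]]
223 [[np.float64(0.4942830844415426), np.float64(0.12610396816104347), np.float64(-0.0012476487208761267)], [np.float64(0.5020620344635245), np.float64(0.14243361936850477), np.float64(0.05968409336552055)], [np.float64(0.5065948246178444), 
[... 3143 characters left out ...]
629629725), np.float64(0.10050454289129855), np.float64(-0.0008294868136830558)], [np.float64(0.5058141764235361), np.float64(0.10080985446185907), np.float64(0.00039277154370156997)], [np.float64(0.5119771523822162), np.float64(0.10050198722185494), np.float64(-7.294842519212086e-06)]]
259 [[np.float64(0.493333778307906), np.float64(0.09748651331597052), np.float64(-0.0006057798351583044)], [np.float64(0.49957164738463317), np.float64(0.0978367600346554), np.float64(0.0006906751017180801)], [np.float64(0.5057283019360973), np.float64(0.0972586738683276), np.float64(-0.0003855587734005461)], [np.float64(0.5119080152198833), np.float64(0.09728772140459162), np.float64(8.793462212070002e-05)]]
```

View pics/g2.png

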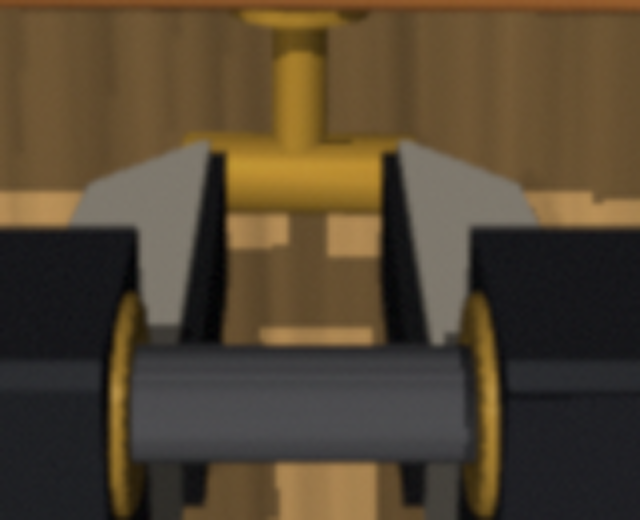

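```bash
python3 - <<'E'
from h import *
np.set_printoptions(precision=3,suppress=True)
p=read_camera("wrist");C=cloud(p)
s=state();R=np.array(s["orientation"]);t=np.array(s["tcp_pos"])
for (a,b) in [(285,240),(289,242),(280,250),(294,240),(294,246),(294,252),(345,240),(350,245),(337,246),(288,260),(287,275)]:
    print((a,b),C[b,a],R.T@(C[b,a]-t)*1e3)
for n in ("scene","top"):
    q=read_camera(n);D=cloud(q)
    m=(np.linalg.norm(D-t,axis=-1)<.12); d=(D[m]-t)@R*1e3; f=d[(d[:,2]>-60)&(abs(d[:,0])<14)&(abs(d[:,1])<35)]
    print(n,len(f)); print(f[np.argsort(-f[:,2])][:40:2])
E
```

```text
(285, 240) [0.489 0.139 0.078] [ 11.141 -15.936 -34.275]
(289, 242) [0.492 0.138 0.08 ] [ 11.207 -13.684 -36.767]
(280, 250) [0.488 0.138 0.09 ] [ 11.617 -17.237 -46.373]
(294, 240) [0.494 0.138 0.075] [ 10.017 -11.478 -31.901]
(294, 246) [0.494 0.137 0.082] [ 10.134 -11.023 -39.122]
(294, 252) [0.495 0.136 0.089] [ 10.072 -10.628 -45.447]
(345, 240) [0.52  0.138 0.078] [ 11.399  14.877 -34.846]
(350, 245) [0.522 0.138 0.085] [ 11.919  16.732 -41.652]
(337, 246) [0.516 0.136 0.082] [  9.882  10.566 -38.631]
(288, 260) [0.493 0.137 0.1  ] [ 11.946 -12.569 -56.742]
(287, 275) [0.493 0.134 0.11 ] [ 10.218 -12.253 -66.473]
scene 414
[[ 10.093 -12.955  48.382]
 [ 10.159 -18.704  47.025]
 [ 11.533 -33.802  46.93 ]
 [ -3.793  13.16   46.627]
 [  3.157 -15.485  46.538]
 [  6.066  -8.225  46.333]
 [ -0.954  11.912  46.172]
 [ 11.785  14.78   46.071]
 [  7.819  -3.305  45.983]
 [  2.954 -32.646  45.859]
 [  3.947  15.385  45.733]
 [ -9.352 -23.991  45.527]
 [ 10.407   4.075  45.42 ]
 [  2.296  21.712  45.213]
 [ 13.22   11.334  45.123]
 [  9.706  21.308  45.092]
 [ 11.766 -19.39   45.063]
 [ -4.834  -3.269  45.007]
 [ -7.71   34.362  44.967]
 [ 11.411  34.553  44.954]]
top 0
[]
```

```bash
python3 - <<'E'
from h import *
np.set_printoptions(precision=1,suppress=True)
s=state();R=np.array(s["orientation"]);t=np.array(s["tcp_pos"])
q=read_camera("scene");D=cloud(q);d=((D-t)@R)*1e3
print(proj(q,[t,t-.02*R[:,2],t-.04*R[:,2]]))
a=proj(q,t)[0].astype(int)
for r in range(a[1]-26,a[1]+10,2):
    print(r,' '.join('%4d,%3d,%4d|%s'%(*d[r,c],''.join(chr(97+v//16) for v in q["image"][r,c])) for c in range(a[0]-12,a[0]+13,3)))
E
```

```text
[[339.7 189.8]
 [339.5 184.1]
 [339.4 178.2]]
163  -38,-11,-117|abb  -30, -8,-111|ddd  -26, -2,-110|ddd    8,-11, -78|ddd  -29, 13,-117|fdc  -28, 20,-119|bbb  -24, 26,-118|abb  -20, 31,-116|ccc  -23, 40,-122|feb
165  -36,-13,-108|bbb  -32, -7,-107|ccb  -31,  0,-108|ccc  -29,  5,-109|ddd  -36, 16,-118|bbb  -33, 22,-118|bbb  -29, 28,-117|bbb  -31, 36,-121|bbb  -25, 41,-118|ccb
167  -37,-13,-103|bbb  -11,-18, -79|ggf  -10,-11, -81|ggf    3,-10, -70|aaa  -35, 16,-112|bbb  -36, 23,-115|bbb  -35, 31,-117|bbc  -33, 37,-117|bbb  -27, 42,-114|igd
169  -10,-27, -69|jhf  -12,-18, -74|ggf  -10,-11, -75|ffe    3,-10, -64|aaa  -36, 16,-107|aaa  -37, 24,-110|aaa  -39, 32,-115|aaa  -36, 38,-114|bbb  -28, 42,-109|eed
171  -11,-26, -64|jge  -14,-17, -69|ggf   -9,-12, -67|eee    1, -9, -59|aaa  -35, 15, -99|edc  -37, 24,-104|aaa  -34, 30,-103|bbb  -36, 38,-108|aab  -31, 43,-106|dcb
173   25,-46, -19|fdc  -13,-18, -62|ggf   -8,-12, -60|ffe    0, -8, -54|aaa   38,-18, -17|kgd   -5,  9, -65|gec  -36, 31, -99|ddd  -37, 39,-103|bbb    3, 29, -64|dee
175   23,-45, -13|fdb   -9,-20, -51|ggf  -11,-11, -56|ffe 
[... 1233 characters left out ...]
   21, 13,  11|fdc   22, 21,   9|fdc
191   18,-45,  39|fdc   19,-37,  37|fdb   18,-27,  32|fdb   20,-20,  30|fdc   19,-10,  26|fdc   18, -2,  22|fdc   20,  5,  21|fdc   22, 13,  19|fdc   22, 21,  17|fec
193   16,-44,  44|gfd   18,-36,  43|fec   19,-28,  41|fdc   20,-20,  38|fdc   17,-10,  32|fdb   19, -2,  30|fdc   18,  6,  26|fdb   19, 14,  23|fdb   21, 21,  22|fdc
195   10,-41,  45|hfd   11,-33,  42|gfd   18,-28,  47|hfd   17,-19,  42|gec   17,-10,  39|fdb   19, -2,  37|fdc   18,  6,  33|fdc   18, 14,  29|fdc   20, 22,  28|fdc
197    2,-37,  43|gfd    7,-31,  45|hfe    8,-23,  43|hfd   12,-16,  44|gfd   18,-10,  47|gfd   18, -2,  44|fec   19,  5,  42|fdc   18, 14,  37|fdb   20, 22,  36|gec
```

The camera shows the real fingertips about 29 mm short of the reported TCP (measured in both wrist and scene depth). I open, go 30 mm deeper and grip again.

>>> play_rows --rows '[60,0,0,0,0,60,0,0,0,0,60,0,0,0,0,60,0,0,0,0,60,0,0,0,0,60,0,0,0,0,60,-1.5,-1,10,0,60,-1,0,10,0,60,-1,0,10,0,20,0,0,0,0,20,0,0,0,0,20,0,0,0,0,20,0,0,0,0,20,0,0,0,0,20,0,0,0,0,20,0,0,0,0]' --grip_force 20

```text
time: 9.32
tcp_pos: [0.5043, 0.1317, 0.0125]
orientation: [[0.026, 1.0, 0.001], [0.992, -0.026, 0.125], [0.125, -0.003, -0.992]]
force: [0.5, -0.5, 2.1]
finger_gap: 0.0339
grip_force: 20.0
```

>>> play_rows --rows '[20,3.3,0,-13.2,0,20,4.5,0,-12.8,0,20,5.7,0,-12.3,0,20,6.9,0,-11.7,0,20,8,0,-11,0,20,9,0,-10.2,0,20,9.9,0,-9.3,0,20,10.8,0,-8.3,0,20,11.5,0,-7.3,0,20,12.1,0.1,-6.1,0,20,0,0,0,0]' --grip_force 25

```text
time: 10.23
tcp_pos: [0.5066, 0.2019, 0.1254]
orientation: [[0.025, 1.0, 0.002], [0.992, -0.025, 0.126], [0.126, -0.002, -0.992]]
force: [-0.9, -4.4, 6.3]
finger_gap: 0.034
grip_force: 25.0
```

>>> play_rows --rows '[20,12.7,0.1,-4.9,0,20,13.1,0.1,-3.7,0,20,13.4,0.1,-2.4,0,20,13.5,0.1,-1.2,0,20,13.6,0.1,0.1,0,20,13.5,0.1,1.4,0,20,13.3,0.1,2.7,0,20,13,0.1,4,0,20,12.6,0.1,5.2,0,20,0,0,0,0]'

```text
time: 11.07
tcp_pos: [0.5106, 0.321, 0.1372]
orientation: [[0.025, 1.0, 0.001], [0.992, -0.025, 0.127], [0.127, -0.002, -0.992]]
force: [1.2, 2.6, 6.6]
finger_gap: 0.0335
grip_force: 25.0
```

>>> play_rows --rows '[60,0,0,0,0,60,0,0,0,0,60,0,0,0,0,60,0,0,0,0,60,5,0,-39,0,60,5,0,-39,0,60,5,0,-39,0,60,5,0,-39,0,60,5,0,-39,0,60,-40,0,-5,0,60,-40,0,-5,0,60,-40,0,-5,0,60,-40,0,-5,0,60,-40,0,-5,0,60,-40,0,-5,0,60,-40,0,-5,0,60,-40,0,-5,0,60,-40,0,-5,0,60,-40,0,-5,0,60,-40,0,-5,0]'

```text
time: 12.73
tcp_pos: [0.4986, -0.1271, 0.3335]
orientation: [[0.027, 1.0, -0.0], [0.992, -0.027, 0.125], [0.125, -0.004, -0.992]]
force: [0.5, -0.3, 0.4]
finger_gap: 0.06
grip_force: 0.0
```

```bash
python3 - <<'E'
from h import *
np.set_printoptions(precision=4,suppress=True)
s=state();print(s['time'],s['joint_pos'],s['tcp_pos'])
q=read_camera("scene");C=cloud(q);X,Y,Z=C[...,0],C[...,1],C[...,2]
m=(X>.42)&(X<.6)&(Y>.2)&(Y<.4)&(Z>.07)&(Z<.2); d=C[m]; print(len(d),d.min(0),d.max(0))
for z in (.08,.1,.12,.14): e=d[abs(d[:,2]-z)<.008]; print(z,len(e),np.median(e[:,1]) if len(e) else 0)
p=read_camera("wrist")
C=cloud(p);im=p["image"].astype(int);R,G,B=im[...,0],im[...,1],im[...,2]
red=(R>1.6*G)&(R>50)&(R>B*1.6)&(C[...,2]>.02)
nn,lab,st,ce=cv2.connectedComponentsWithStats(red.astype(np.uint8))
for i in range(1,nn):
    if st[i,4]>60:
        g=C[lab==i]; g=g[~np.isnan(g[:,0])]; print(st[i],g.mean(0),g.max(0))
save(p,"w2.png")
E
```

```text
12.7333 [-0.4749  0.2809  1.251   0.1119  1.6669 -0.4401] [ 0.4986 -0.1271  0.3335]
1858 [0.4363 0.2731 0.07  ] [0.5853 0.3218 0.188 ]
0.08 317 0.29331806906217717
0.1 335 0.2987022547352134
0.12 326 0.30418238215035676
0.14 228 0.308285387302555
[  485     0   155   138 15939] [0.822  0.0024 0.0826] [0.9297 0.0842 0.1013]
[265 100  24  24 449] [ 0.4442 -0.04    0.056 ] [ 0.4601 -0.024   0.0587]
[258 181  29  59 205] [ 0.4304 -0.1822  0.0632] [ 0.4509 -0.142   0.0887]
[291 190  30  39 692] [ 0.4812 -0.1799  0.063 ] [ 0.5025 -0.154   0.0809]
[ 318  206   41   75 1110] [ 0.5278 -0.228   0.0785] [ 0.5593 -0.1809  0.1127]
[376 223  21  16 260] [ 0.601  -0.219   0.0532] [ 0.6172 -0.2083  0.0587]
[384 327   9  12  71] [ 0.5917 -0.3478  0.1184] [ 0.5968 -0.3399  0.1247]
```

>>> play_rows --rows '[60,-34.2,-17.1,-4.3,0,60,-34.2,-17.1,-4.3,0,60,-34.2,-17.1,-4.3,0,60,-34.2,-17.1,-4.3,0,60,-34.2,-17.1,-4.3,0,60,-34.2,-17.1,-4.3,0,60,-34.2,-17.1,-4.3,0,60,-34.2,-17.1,-4.3,0,60,-34.2,-17.1,-4.3,0,60,-34.2,-17.1,-4.3,0,60,-34.2,-17.1,-4.3,0]'

```text
time: 13.75
tcp_pos: [0.3006, -0.4999, 0.3341]
orientation: [[0.026, 1.0, -0.0], [0.992, -0.026, 0.125], [0.125, -0.003, -0.992]]
force: [0.7, -0.4, 0.3]
finger_gap: 0.0599
grip_force: 0.0
```

>>> play_rows --rows '[60,-17.2,-32.9,1,0,60,-17.2,-32.9,1,0,60,-17.2,-32.9,1,0,60,-17.2,-32.9,1,0,60,-17.2,-32.9,1,0,60,-17.2,-32.9,1,0,60,-17.2,-32.9,1,0,60,-17.2,-32.9,1,0,60,-17.2,-32.9,1,0,60,-17.2,-32.9,1,0,60,-17.2,-32.9,1,0,60,-17.2,-32.9,1,0,60,-17.2,-32.9,1,0,60,-17.2,-32.9,1,0,60,-17.2,-32.9,1,0]'

```text
time: 15.0
tcp_pos: [-0.1875, -0.7272, 0.2841]
orientation: [[0.025, 1.0, -0.001], [0.992, -0.025, 0.12], [0.12, -0.004, -0.993]]
force: [-17.2, -48.6, 15.1]
finger_gap: 0.06
grip_force: 0.0
```

```bash
python3 -c "
from h import *
s=state();print(s['time'],s['joint_pos'],s['tcp_pos'],s['orientation'])"
```

```text
15.0 [-1.90633725  1.02768334  0.03557714 -0.0496506   2.1914856  -1.90798835] [-0.18750859 -0.72719594  0.28410317] [[ 2.49864186e-02  9.99687485e-01 -7.81421898e-04]
 [ 9.92421582e-01 -2.47107243e-02  1.20369367e-01]
 [ 1.20312440e-01 -3.78309934e-03 -9.92728868e-01]]
```

>>> play_rows --rows '[60,0,0,0,0,60,0,0,0,0]'

```text
time: 15.17
tcp_pos: [-0.1894, -0.727, 0.2799]
orientation: [[0.029, 1.0, 0.001], [0.992, -0.029, 0.125], [0.125, -0.003, -0.992]]
force: [0.6, -0.5, 0.6]
finger_gap: 0.0598
grip_force: 0.0
```

>>> play_rows --rows '[60,-33,-8,-10,0,60,-33,-8,-10,0,60,-33,-8,-10,0,60,-33,-8,-10,0,60,-33,-8,-10,0]'

```text
time: 15.58
tcp_pos: [-0.1999, -0.775, 0.2614]
orientation: [[0.023, 0.999, -0.03], [1.0, -0.022, 0.011], [0.01, -0.03, -0.999]]
force: [-0.1, -0.1, -0.2]
finger_gap: 0.0605
grip_force: 0.0
```

>>> play_rows --rows '[60,-37,-8,-14,0,60,-37,-8,-14,0,60,-37,-8,-14,0,60,-37,-8,-14,0,60,-37,-8,-14,0,60,-37,-8,-12,0,60,-37,-8,-12,0,60,-37,-8,-12,0,60,-37,-8,-10,0,60,-37,-8,-10,0]'

```text
time: 16.42
tcp_pos: [-0.2162, -0.855, 0.2836]
orientation: [[0.009, 0.996, -0.092], [0.972, -0.031, -0.233], [-0.235, -0.088, -0.968]]
force: [-0.0, -0.6, 0.9]
finger_gap: 0.0601
grip_force: 0.0
```

>>> play_rows --rows '[60,-38,-9,-2,0,60,-38,-9,-2,0,60,-38,-9,-2,0,60,-38,-9,0,0,60,-38,-9,0,0,60,-38,-9,0,0,60,-38,-9,2,0,60,-38,-9,2,0,60,-38,-9,2,0,60,-38,-9,4,0,60,-38,-9,4,0]'

```text
time: 17.33
tcp_pos: [-0.2442, -0.9553, 0.2929]
orientation: [[-0.025, 0.988, -0.154], [0.872, -0.054, -0.487], [-0.489, -0.146, -0.86]]
force: [-0.4, 0.3, 0.5]
finger_gap: 0.0603
grip_force: 0.0
```

```bash
python3 -c "
from h import *
s=state();R=np.array(s['orientation']);a=np.array([-.343,-.744,.574]);print(s['time'],s['joint_pos'],s['tcp_pos'],R,R.T@a)"
```

```text
17.3333 [-1.90333913  1.07371166  0.03723869  0.01338604  1.49501391 -1.88497879] [-0.24421694 -0.95533303  0.29290389] [[-0.02478351  0.98776249 -0.15398387]
 [ 0.87187599 -0.05400284 -0.48674013]
 [-0.48909921 -0.14631797 -0.85986802]] [-0.92091794 -0.38261093 -0.07861312]
```

>>> play_rows --rows '[50,-38,-9,6,0,50,-38,-9,6,0,50,-38,-9,6,0,50,0,0,0,0]'

```text
time: 17.67
tcp_pos: [-0.2506, -0.9794, 0.3026]
orientation: [[-0.037, 0.985, -0.169], [0.833, -0.063, -0.55], [-0.553, -0.161, -0.818]]
force: [-0.2, 0.0, -0.5]
finger_gap: 0.0504
grip_force: 0.0
```

```bash
python3 -c "
from h import *
s=state();R=np.array(s['orientation']);a=np.array([-.343,-.744,.574]);print(s['time'],s['tcp_pos'],R,R.T@a)
d=delta([.3,-.5,.35]);print(d,d/18); print(R.T@(np.array([.50,-.17,.30])-[.3,-.5,.35])*1e3)"
```

```text
17.6667 [-0.25063122 -0.97940601  0.30264504] [[-0.03702964  0.98490646 -0.16908006]
 [ 0.83251046 -0.06318683 -0.55039419]
 [-0.55277042 -0.16114181 -0.81760515]] [-0.92397684 -0.38330731 -0.00181762]
[ 352.5  504.4 -395.7] [ 19.58333333  28.02222222 -21.98333333]
[ 294.96104497  184.18672886 -174.56583533]
```

>>> play_rows --rows '[50,19.6,28,-22,0,50,19.6,28,-22,0,50,19.6,28,-22,0,50,19.6,28,-22,0,50,19.6,28,-22,0,50,19.6,28,-22,0,50,19.6,28,-22,0,50,19.6,28,-22,0,50,19.6,28,-22,0,50,19.6,28,-22,0,50,19.6,28,-22,0,50,19.6,28,-22,0,50,19.6,28,-22,0,50,19.6,28,-22,0,50,19.6,28,-22,0,50,19.6,28,-22,0,50,19.6,28,-22,0,50,19.6,28,-22,0]'

```text
time: 19.17
tcp_pos: [0.2707, -0.5291, 0.3522]
orientation: [[-0.035, 0.985, -0.169], [0.833, -0.065, -0.55], [-0.552, -0.16, -0.818]]
force: [0.1, -0.9, 0.4]
finger_gap: 0.0505
grip_force: 0.0
```

>>> play_rows --rows '[50,29.5,18.4,-17.5,0,50,29.5,18.4,-17.5,0,50,29.5,18.4,-17.5,0,50,29.5,18.4,-17.5,0,50,29.5,18.4,-17.5,0,50,29.5,18.4,-17.5,0,50,29.5,18.4,-17.5,0,50,29.5,18.4,-17.5,0,50,29.5,18.4,-17.5,0,50,29.5,18.4,-17.5,0,50,0,0,0,7.16,50,0,0,0,7.16,50,0,0,0,7.16,50,0,0,0,1.1,50,0,0,0,0]'

```text
time: 20.42
tcp_pos: [0.4701, -0.2006, 0.3026]
orientation: [[0.344, 0.924, -0.169], [0.746, -0.378, -0.549], [-0.571, 0.063, -0.819]]
force: [-0.2, -0.5, 0.6]
finger_gap: 0.05
grip_force: 0.0
```

```bash
python3 - <<'E'
from h import *
np.set_printoptions(precision=4,suppress=True)
a0=np.array([-.343,-.744,.574])
s=state();R0=np.array(s['orientation']);t=np.array(s["tcp_pos"]);print(s['time'],s['joint_pos'],t);print(R0,R0.T@a0)
p=read_camera("wrist");save(p,"w3.png");np.savez("w3.npz",**{k:np.array(v) for k,v in p.items()})
for l in ("stamp",):
  for q in recognise(l,p)[:4]: print(l,q["score"],q["pixel"],pt(p,q["pixel"]))
C=cloud(p);im=p["image"].astype(int);R,G,B=im[...,0],im[...,1],im[...,2]
red=(R>1.6*G)&(R>50)&(R>B*1.6)&(C[...,2]>.02)
nn,lab,st,ce=cv2.connectedComponentsWithStats(red.astype(np.uint8))
for i in range(1,nn):
    if st[i,4]>100:
        g=C[lab==i]; g=g[~np.isnan(g[:,0])]; print(i,st[i],g.mean(0),g.min(0),g.max(0))
E
```

```text
20.4167 [-0.1644  0.3194  1.4402 -0.6074  1.4921  0.327 ] [ 0.4701 -0.2006  0.3026]
[[ 0.3437  0.9238 -0.1686]
 [ 0.7458 -0.3776 -0.5488]
 [-0.5707  0.0629 -0.8188]] [-1.0003  0.0002 -0.0038]
stamp 0.9 [361.1, 50.0] [ 0.5261 -0.2287  0.0775]
stamp 0.59 [174.1, 139.8] [ 0.2223 -0.2791  0.0244]
3 [ 289    0   30   44 1120] [ 0.4799 -0.1828  0.0658] [ 0.4589 -0.2072  0.0473] [ 0.4998 -0.1636  0.081 ]
4 [ 346    0   35   99 1902] [ 0.5274 -0.2285  0.0785] [ 0.4959 -0.271   0.0445] [ 0.5583 -0.1889  0.1125]
5 [ 404    0   36   58 1369] [ 0.5909 -0.239   0.0668] [ 0.5683 -0.2694  0.0399] [ 0.6144 -0.2146  0.0876]
112 [ 368  189   58   35 1223] [ 0.5061 -0.5699  0.0569] [ 0.452  -0.6288  0.0208] [ 0.5597 -0.5171  0.0719]
```

View pics/w3.png

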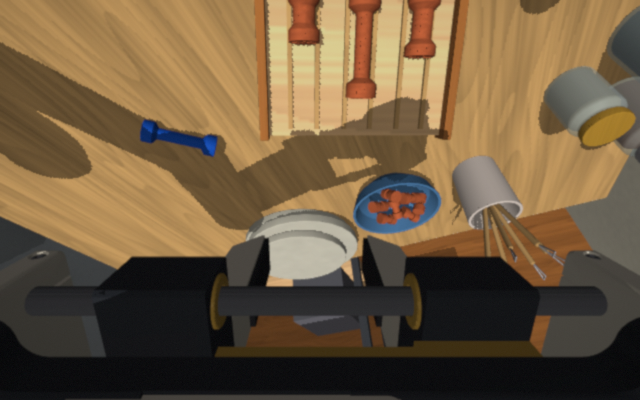

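The close view shows the long red stamp in the middle groove at (362, 0–98), shorter ones either side at (303,20) and (423,25), and the blue one at (178,138). That confirms the choice. Next I fit the dumbbell to the depth from all three views.

```bash
cat > fit.py <<'E'
from h import *
from scipy.optimize import least_squares
def sdf(P,m,a):
    d=P-m; t=d@a; r=np.linalg.norm(d-np.outer(t,a),axis=1)
    def cyl(t,r,h,R):
        x=np.abs(t)-h; y=r-R
        return np.minimum(np.maximum(x,y),0)+np.hypot(np.maximum(x,0),np.maximum(y,0))
    return np.minimum(cyl(t,r,.053,.009),cyl(np.abs(t)-.044,r,.009,.017))
def fit(P,m0,a0):
    u=np.cross(a0,[0,0,1.]);u/=np.linalg.norm(u);v=np.cross(a0,u)
    A=lambda x:(lambda w:w/np.linalg.norm(w))(a0+x[3]*u+x[4]*v)
    s=least_squares(lambda x:sdf(P,x[:3],A(x)),np.r_[m0,0,0],loss="soft_l1",f_scale=.002)
    return s.x[:3],A(s.x),np.median(np.abs(sdf(P,s.x[:3],A(s.x))))
def redpts(p,lo,hi,er=1):
    C=cloud(p);im=p["image"].astype(int);R,G,B=im[...,0],im[...,1],im[...,2]
    red=((R>1.6*G)&(R>50)&(R>B*1.6)&(C>lo).all(-1)&(C<hi).all(-1)).astype(np.uint8)
    nn,lab,st,ce=cv2.connectedComponentsWithStats(red); i=1+np.argmax(st[1:,4]); return C[lab==i]
def load(n):
    p=dict(np.load(n)); return {k:(v.item() if v.ndim==0 else v) for k,v in p.items()}
E
python3 - <<'E'
from fit import *
np.set_printoptions(precision=4,suppress=True)
a=np.array([-.343,-.744,.574]);
for n in ("top0","scene0","w3"):
    P=redpts(load(n+".npz"),[.485,-.285,.03],[.57,-.175,.13]); print(n,len(P),*fit(P,np.array([.527,-.235,.07]),a))
E
```

```text
top0 299 [ 0.53   -0.2315  0.0698] [-0.3493 -0.7459  0.5671] 0.0011395264350060573
scene0 659 [ 0.5291 -0.2322  0.0678] [-0.3493 -0.7407  0.5738] 0.0006192701539936077
w3 1902 [ 0.5284 -0.2308  0.0678] [-0.3505 -0.7411  0.5727] 0.0004890310832001681
```

```bash
python3 - <<'E'
from h import *
s=state();R=np.array(s['orientation']);z=R[:,2];m=np.array([.5286,-.2312,.068])
print(delta(m+z*(.037-.09)), delta(m+z*.037))
E
```

```text
[131.3  51.1 145.9] [131.3  51.1 235.9]
```

>>> play_rows --rows '[45,26.3,10.2,29.2,0,45,26.3,10.2,29.2,0,45,26.3,10.2,29.2,0,45,26.3,10.2,29.2,0,45,26.3,10.2,29.2,0,45,0,0,0,0,45,0,0,0,0]'

```text
time: 21.1
tcp_pos: [0.5366, -0.2023, 0.109]
orientation: [[0.341, 0.924, -0.174], [0.746, -0.378, -0.548], [-0.572, 0.057, -0.818]]
force: [0.3, -0.7, 0.6]
finger_gap: 0.0453
grip_force: 0.0
```

```bash
python3 - <<'E'
from fit import *
np.set_printoptions(precision=4,suppress=True)
s=state();R=np.array(s['orientation']);z=R[:,2];m=np.array([.5286,-.2312,.068]);print(s['time'],R)
print(delta(m+z*.037),s['finger_gap'])
p=read_camera("scene"); d=(cloud(p)-np.array(s['tcp_pos']))@R*1e3
f=d[(abs(d[...,0])<12)&(abs(d[...,1])<46)&(d[...,2]>-70)&(d[...,2]<15)]
print(len(f)); o=f[np.argsort(-f[:,2])]; print(o[:40:2])
E
```

```text
21.1 [[ 0.3408  0.9239 -0.174 ]
 [ 0.7458 -0.3783 -0.5483]
 [-0.5724  0.0571 -0.818 ]]
[-0.8  1.2 87.8] 0.04529955685771989
521
[[ -9.2752 -22.6194 -28.6814]
 [  1.2758 -22.3658 -28.972 ]
 [  6.7287 -22.3169 -29.0758]
 [  3.3653 -21.8326 -29.3004]
 [-10.4812 -24.7814 -29.5757]
 [ -8.4031  23.9616 -30.2197]
 [ -3.1879 -21.8958 -31.3062]
 [-10.8637 -25.3999 -31.3457]
 [ -9.3502 -21.2743 -31.5546]
 [  7.5586 -21.7038 -31.586 ]
 [ -1.1016 -21.3764 -31.6301]
 [  3.5876  30.375  -31.7592]
 [ -9.2688 -24.4982 -31.877 ]
 [-10.5226  30.5    -32.0127]
 [ -3.1659  31.1967 -32.3272]
 [ -6.406   31.5308 -32.5644]
 [-10.3644 -26.7543 -32.7232]
 [ -6.3322 -22.4771 -33.0561]
 [-10.1743  29.358  -33.3912]
 [ -9.5843 -25.1733 -33.6166]]
```

>>> play_rows --rows '[45,-0.4,0.6,25,0,45,-0.4,0.6,25,0,45,0,0,20,0,45,0,0,17,0,45,0,0,0,0,10,0,0,0,0,10,0,0,0,0,10,0,0,0,0,10,0,0,0,0,10,0,0,0,0,10,0,0,0,0,10,0,0,0,0,10,0,0,0,0]' --grip_force 20

```text
time: 22.23
tcp_pos: [0.5243, -0.2504, 0.0415]
orientation: [[0.345, 0.923, -0.168], [0.745, -0.379, -0.549], [-0.571, 0.064, -0.818]]
force: [-1.8, 4.0, 7.2]
finger_gap: 0.0171
grip_force: 20.0
```

>>> play_rows --rows '[10,0,0,-6,0,10,0,0,-15,0,10,0,0,-25,0,10,0,0,-30,0,10,0,0,-30,0,10,0,0,-20,0,10,0,0,0,0]' --grip_force 25

```text
time: 22.82
tcp_pos: [0.5483, -0.1798, 0.1472]
orientation: [[0.347, 0.924, -0.161], [0.746, -0.376, -0.55], [-0.568, 0.071, -0.82]]
force: [0.8, -0.5, -0.6]
finger_gap: 0.0171
grip_force: 25.0
```

```bash
python3 - <<'E'
from fit import *
np.set_printoptions(precision=4,suppress=True)
s=state();R=np.array(s['orientation']);t=np.array(s["tcp_pos"]);print(s['time'],t,s['finger_gap'],s['force'],s['joint_pos']);print(R)
m0=t-.0328*R[:,2]
for n in ("scene","wrist","top"):
    p=read_camera(n);
    try:
        P=redpts(p,m0-.065,m0+.065); m,a,e=fit(P,m0,-R[:,0]); print(n,len(P),m,a,e,"tool:",R.T@(m-t)*1e3,R.T@a)
    except Exception as x: print(n,x)
q=load("scene0.npz"); p=read_camera("scene")
D=cloud(p);E=cloud(q)
for nm,lo,hi in (("sa",[.44,-.23,.03],[.51,-.15,.1]),("sb",[.565,-.28,.03],[.63,-.2,.1])):
    print(nm,redpts(q,lo,hi).mean(0),redpts(p,lo,hi).mean(0))
E
```

```text
22.8167 [ 0.5483 -0.1798  0.1472] 0.017131433673929414 [ 0.7992 -0.489  -0.5979] [-0.1089  0.5892  1.4482 -0.6277  1.2881  0.5375]
[[ 0.3474  0.9238 -0.1612]
 [ 0.7458 -0.3763 -0.5497]
 [-0.5684  0.0707 -0.8197]]
scene 380 [ 0.5539 -0.1614  0.1743] [-0.3429 -0.7571  0.556 ] 0.0006184795672899606 tool: [  0.2425   0.2351 -33.2209] [-0.9998  0.0076  0.0157]
wrist 5834 [ 0.5521 -0.1619  0.1713] [-0.3486 -0.7409  0.574 ] 0.0003299595990011927 tool: [  0.9963  -1.4682 -30.1995] [-1.     -0.0026 -0.0071]
top 194 [ 0.552  -0.1632  0.1712] [-0.3372 -0.7457  0.5747] 0.0009209094724612994 tool: [  0.0454  -1.1031 -29.3793] [-0.9999  0.0098 -0.0068]
sa [ 0.4841 -0.1886  0.0596] [ 0.4843 -0.1888  0.0596]
sb [ 0.5977 -0.2488  0.0644] [ 0.5975 -0.249   0.0649]
```

>>> play_rows --rows '[10,-12.1,-11.1,-29.7,0,10,-12.1,-11.1,-29.7,0,10,-12.1,-11.1,-29.7,0,10,-12.1,-11.1,-29.7,0,10,-12.1,-11.1,-29.7,0,10,-12.1,-11.1,-29.7,0,10,-12.1,-11.1,-29.7,0]'

```text
time: 23.6
tcp_pos: [0.4783, -0.1017, 0.357]
orientation: [[0.345, 0.923, -0.172], [0.744, -0.381, -0.549], [-0.572, 0.061, -0.818]]
force: [0.3, -0.1, -1.4]
finger_gap: 0.0173
grip_force: 25.0
```

>>> play_rows --rows '[10,14.8,-31,-14.3,0,10,14.8,-31,-14.3,0,10,14.8,-31,-14.3,0,10,14.8,-31,-14.3,0,10,14.8,-31,-14.3,0,10,14.8,-31,-14.3,0,10,14.8,-31,-14.3,0,10,14.8,-31,-14.3,0,10,14.8,-31,-14.3,0,10,14.8,-31,-14.3,0,10,14.8,-31,-14.3,0,10,14.8,-31,-14.3,0,10,14.8,-31,-14.3,0,10,14.8,-31,-14.3,0,10,14.8,-31,-14.3,0,10,14.8,-31,-14.3,0,10,12,-25,-11,0,10,6,-12,-6,0]'

```text
time: 25.1
tcp_pos: [0.1157, 0.4274, 0.3768]
orientation: [[0.344, 0.924, -0.17], [0.744, -0.378, -0.552], [-0.574, 0.063, -0.817]]
force: [1.5, -0.3, -0.9]
finger_gap: 0.0176
grip_force: 25.0
```

```bash
cat > st.py <<'E'
from h import *
import sys
np.set_printoptions(precision=3,suppress=True)
s=state();R=np.array(s['orientation']);print(s['time'],s['joint_pos'],s['tcp_pos'],s['finger_gap'],s['force'],"\n",R,"tilt",np.degrees(np.arccos(-R[2,2])))
for w in sys.argv[1:]: w=np.array(eval(w),float); print(w,"->tool",R.T@w)
E
python3 st.py 6,34,8 0,38,0
```

```text
25.1 [ 1.177  0.53   0.918 -0.074  2.305  1.553] [0.116 0.427 0.377] 0.01756934031240009 [ 1.494 -0.282 -0.93 ] 
 [[ 0.344  0.924 -0.17 ]
 [ 0.744 -0.378 -0.552]
 [-0.574  0.063 -0.817]] tilt 35.24195466984813
[ 6. 34.  8.] ->tool [ 22.757  -6.797 -26.304]
[ 0. 38.  0.] ->tool [ 28.259 -14.358 -20.959]
```

>>> play_rows --rows '[10,24,-6,-17,0,10,24,-6,-17,0,10,24,-6,-17,0,10,24,-6,-17,0,10,24,-6,-17,0,10,24,-6,-17,0,10,24,-6,-17,0,10,24,-6,-17,0,10,24,-6,-17,0,10,24,-6,-17,0]'

```text
time: 25.93
tcp_pos: [0.1384, 0.5864, 0.3323]
orientation: [[0.349, 0.921, -0.172], [0.755, -0.386, -0.53], [-0.555, 0.055, -0.83]]
force: [0.2, -0.2, -1.0]
finger_gap: 0.0173
grip_force: 25.0
```

```bash
python3 st.py 6,34,0 6,34,8
```

```text
25.9333 [ 1.223  1.036  0.039 -0.041  2.657  1.606] [0.138 0.586 0.332] 0.01728921182599459 [ 0.187 -0.202 -0.961] 
 [[ 0.349  0.921 -0.172]
 [ 0.755 -0.386 -0.53 ]
 [-0.555  0.055 -0.83 ]] tilt 33.87878784770009
[ 6. 34.  0.] ->tool [ 27.771  -7.584 -19.059]
[ 6. 34.  8.] ->tool [ 23.334  -7.142 -25.701]
```

>>> play_rows --rows '[10,28,-9,-26,0,10,28,-9,-26,0,10,28,-9,-26,0,10,28,-9,-26,0,10,28,-9,-25,0,10,29,-9,-24,0,10,29,-9,-23,0,10,30,-9,-22,0,10,30,-10,-21,0,10,31,-10,-20,0,10,32,-10,-19,0,10,32,-10,-18,0]'

```text
time: 26.93
tcp_pos: [0.1056, 0.6014, 0.2953]
orientation: [[0.336, 0.916, -0.219], [0.721, -0.4, -0.567], [-0.607, 0.032, -0.794]]
force: [0.3, -0.0, -0.5]
finger_gap: 0.0174
grip_force: 25.0
```

```bash
python3 st.py 6,38,0 6,37,8 0,40,5
```

```text
26.9333 [1.253 1.099 0.037 0.068 2.657 1.725] [0.106 0.601 0.295] 0.017394763802118334 [ 0.302 -0.018 -0.454] 
 [[ 0.336  0.916 -0.219]
 [ 0.721 -0.4   -0.567]
 [-0.607  0.032 -0.794]] tilt 37.41348148819151
[ 6. 38.  0.] ->tool [ 29.396  -9.688 -22.848]
[ 6. 37.  8.] ->tool [ 23.822  -9.03  -28.635]
[ 0. 40.  5.] ->tool [ 25.79  -15.823 -26.637]
```

>>> play_rows --rows '[10,-24,1,-32,0,10,-24,1,-32,0,10,-24,1,-32,0,10,-24,1,-32,0,10,-24,1,-32,0,10,-24,1,-32,0]'

```text
time: 27.43
tcp_pos: [0.0898, 0.5787, 0.4127]
orientation: [[0.375, 0.909, -0.183], [0.814, -0.417, -0.404], [-0.443, 0.002, -0.896]]
force: [0.4, -0.2, -0.5]
finger_gap: 0.0168
grip_force: 25.0
```

```bash
python3 st.py 6,38,0 0,0,40 0,40,5
```

```text
27.4333 [1.256 0.902 0.037 0.107 2.657 1.77 ] [0.09  0.579 0.413] 0.01682548814211691 [ 0.439 -0.202 -0.5  ] 
 [[ 0.375  0.909 -0.183]
 [ 0.814 -0.417 -0.404]
 [-0.443  0.002 -0.896]] tilt 26.31545109177902
[ 6. 38.  0.] ->tool [ 33.193 -10.395 -16.436]
[ 0.  0. 40.] ->tool [-17.732   0.069 -35.855]
[ 0. 40.  5.] ->tool [ 30.358 -16.674 -20.624]
```

>>> play_rows --rows '[10,-16,0,-36,0,10,-16,0,-36,0,10,-16,0,-36,0,10,-14,0,-37,0,10,-13,0,-37,0,10,-12,0,-38,0,10,-10,0,-38,0,10,-8,0,-39,0]'

```text
time: 28.1
tcp_pos: [0.0737, 0.5239, 0.5399]
orientation: [[0.411, 0.899, -0.149], [0.881, -0.434, -0.19], [-0.236, -0.053, -0.97]]
force: [0.0, 0.2, -2.3]
finger_gap: 0.0173
grip_force: 25.0
```

```bash
python3 st.py 6,38,0 0,0,40 0,40,5
```

```text
28.1 [1.234 0.673 0.037 0.168 2.657 1.817] [0.074 0.524 0.54 ] 0.017311156593864903 [ 0.013  0.247 -2.307] 
 [[ 0.411  0.899 -0.149]
 [ 0.881 -0.434 -0.19 ]
 [-0.236 -0.053 -0.97 ]] tilt 13.967163341502427
[ 6. 38.  0.] ->tool [ 35.933 -11.088  -8.117]
[ 0.  0. 40.] ->tool [ -9.42   -2.114 -38.817]
[ 0. 40.  5.] ->tool [ 34.051 -17.617 -12.457]
```

>>> play_rows --rows '[10,28,-4,21,0,10,28,-4,21,0,10,28,-4,21,0,10,28,-4,21,0,10,28,-4,21,0,10,28,-4,21,0,10,28,-4,21,0,10,28,-4,21,0,10,20,-3,15,0,10,10,-2,5,0,10,0,0,0,0]'

```text
time: 29.02
tcp_pos: [0.1137, 0.7125, 0.2855]
orientation: [[0.412, 0.899, -0.15], [0.881, -0.435, -0.186], [-0.232, -0.055, -0.971]]
force: [0.6, -1.2, -1.4]
finger_gap: 0.0178
grip_force: 25.0
```

```bash
python3 st.py 9,37,0 9,36,15 0,40,5
```

```text
29.0167 [1.265 1.034 0.039 0.115 2.29  1.775] [0.114 0.713 0.286] 0.017785430714749154 [ 0.569 -1.191 -1.362] 
 [[ 0.412  0.899 -0.15 ]
 [ 0.881 -0.435 -0.186]
 [-0.232 -0.055 -0.971]] tilt 13.790172858521116
[ 9. 37.  0.] ->tool [36.31  -8.009 -8.214]
[ 9. 36. 15.] ->tool [ 31.95   -8.401 -22.596]
[ 0. 40.  5.] ->tool [ 34.083 -17.678 -12.282]
```

>>> play_rows --rows '[10,33,-8,-19,0,10,33,-8,-18,0,10,34,-8,-18,0,10,34,-8,-17,0,10,35,-8,-16,0,10,35,-8,-15,0,10,35,-8,-14,0,10,36,-8,-13,0,10,36,-8,-12,0,10,37,-8,-11,0,10,37,-8,-10,0,10,37,-8,-9,0,10,37,-8,-8,0,10,37,-8,-7,0,10,37,-8,-6,0]'

```text
time: 30.27
tcp_pos: [0.1672, 0.846, 0.2479]
orientation: [[0.454, 0.887, -0.087], [0.884, -0.436, 0.172], [0.115, -0.155, -0.981]]
force: [0.5, 0.7, -0.9]
finger_gap: 0.0169
grip_force: 25.0
```

```bash
python3 st.py 9,37,0 9,36,15 0,40,5
```

```text
30.2667 [1.231 1.078 0.036 0.147 1.889 1.752] [0.167 0.846 0.248] 0.016929480943593825 [ 0.465  0.716 -0.916] 
 [[ 0.454  0.887 -0.087]
 [ 0.884 -0.436  0.172]
 [ 0.115 -0.155 -0.981]] tilt 11.116138741629658
[ 9. 37.  0.] ->tool [36.778 -8.133  5.586]
[ 9. 36. 15.] ->tool [ 37.616 -10.021  -9.305]
[ 0. 40.  5.] ->tool [ 35.917 -18.195   1.978]
```

>>> play_rows --rows '[10,39,-6,-4,0,10,39,-6,-4,0,10,39,-6,-3,0,10,39,-6,-2,0,10,39,-6,-1,0,10,39,-6,0,0,10,39,-6,1,0,10,39,-6,2,0,10,39,-6,3,0,10,39,-6,4,0]'

```text
time: 31.1
tcp_pos: [0.2214, 0.9382, 0.2313]
orientation: [[0.468, 0.883, -0.025], [0.81, -0.418, 0.412], [0.353, -0.213, -0.911]]
force: [-0.1, 0.6, -1.5]
finger_gap: 0.0172
grip_force: 25.0
```

```bash
python3 st.py 13,36,10 20,32,10
```

```text
31.1 [1.197 1.128 0.036 0.175 1.587 1.716] [0.221 0.938 0.231] 0.01723811171518704 [-0.067  0.649 -1.461] 
 [[ 0.468  0.883 -0.025]
 [ 0.81  -0.418  0.412]
 [ 0.353 -0.213 -0.911]] tilt 24.376741585607025
[13. 36. 10.] ->tool [38.776 -5.687  5.392]
[20. 32. 10.] ->tool [38.815  2.165  3.566]
```

>>> play_rows --rows '[10,39,3,4,0,10,39,3,4,0,10,0,0,0,0]'

```text
time: 31.35
tcp_pos: [0.2496, 0.9492, 0.2289]
orientation: [[0.471, 0.882, -0.01], [0.788, -0.416, 0.453], [0.396, -0.222, -0.891]]
force: [0.3, -0.5, -1.4]
finger_gap: 0.017
grip_force: 25.0
```

```bash
python3 - <<'E'
from fit import *
np.set_printoptions(precision=4,suppress=True)
s=state();R=np.array(s['orientation']);t=np.array(s['tcp_pos']);print(s['time'],t);print(R)
cy=np.array([-.9995,.033,0]);print("z.cy",R[:,2]@cy,"cy in tool",R.T@cy, np.degrees(np.arctan2(-(R.T@cy)[1],-(R.T@cy)[0])))
print(delta([.15,.55,.38]), R.T@(np.array([.47,.12,.38])-[.15,.55,.38])*1e3)
p=read_camera("wrist");m0=t-.031*R[:,2];P=redpts(p,m0-.07,m0+.07);m,a,e=fit(P,m0,-R[:,0]);print(e,R.T@(m-t)*1e3,R.T@a)
E
```

```text
31.35 [0.2496 0.9492 0.2289]
[[ 0.4713  0.8819 -0.0101]
 [ 0.7883 -0.416   0.4533]
 [ 0.3956 -0.2216 -0.8913]]
z.cy 0.025071148594117222 cy in tool [-0.445  -0.8952  0.0251] 63.56809555534897
[-301.9   44.7 -314.6] [-188.173   461.1164 -198.148 ]
0.0003148164964281233 [  0.7468  -0.3422 -32.3819] [-1.     -0.0027 -0.0061]
```

>>> play_rows --rows '[10,-20,3,-30,0,10,-27,4,-28,0,10,-27,4,-28,0,10,-27,4,-28,0,10,-28,4,-29,0,10,-28,4,-29,0,10,-28,4,-29,0,10,-28,4,-29,0,10,-28,4,-28,0,10,-28,4,-28,0,10,-28,4,-28,0]'

```text
time: 32.32
tcp_pos: [0.1562, 0.587, 0.3724]
orientation: [[0.468, 0.884, -0.014], [0.79, -0.411, 0.454], [0.396, -0.223, -0.891]]
force: [0.4, 0.1, 0.1]
finger_gap: 0.0173
grip_force: 25.0
```

>>> play_rows --rows '[10,-13.4,32.9,-14.2,0,10,-13.4,32.9,-14.2,0,10,-13.4,32.9,-14.2,0,10,-13.4,32.9,-14.2,0,10,-13.4,32.9,-14.2,0,10,-13.4,32.9,-14.2,0,10,-13.4,32.9,-14.2,0,10,-13.4,32.9,-14.2,0,10,-13.4,32.9,-14.2,0,10,-13.4,32.9,-14.2,0,10,-13.4,32.9,-14.2,0,10,-13.4,32.9,-14.2,0,10,-13.4,32.9,-14.2,0,10,-13.4,32.9,-14.2,0]'

```text
time: 33.48
tcp_pos: [0.4798, 0.1593, 0.3725]
orientation: [[0.468, 0.884, -0.012], [0.791, -0.412, 0.452], [0.395, -0.221, -0.892]]
force: [0.9, 0.9, -0.9]
finger_gap: 0.0169
grip_force: 25.0
```

>>> play_rows --rows '[10,0,0,0,7.1,10,0,0,0,7.1,10,0,0,0,7.1,10,0,0,0,7.1,10,0,0,0,7.1,10,0,0,0,7.1,10,0,0,0,7.1,10,0,0,0,7.1,10,0,0,0,6.8,10,0,0,0,0]'

```text
time: 34.32
tcp_pos: [0.479, 0.1611, 0.3723]
orientation: [[0.999, -0.03, -0.012], [-0.021, -0.892, 0.452], [-0.024, -0.451, -0.892]]
force: [-0.7, 0.5, -2.1]
finger_gap: 0.017
grip_force: 25.0
```

```bash
python3 - <<'E'
from fit import *
np.set_printoptions(precision=4,suppress=True)
s=state();R=np.array(s['orientation']);t=np.array(s['tcp_pos']);print(s['time'],t,s['joint_pos']);print(R)
cy=np.array([-.9995,.033,0]);print("cy in tool",R.T@cy)
p=read_camera("wrist");save(p,"w4.png");np.savez("w4.npz",**{k:np.array(v) for k,v in p.items()});m0=t-.031*R[:,2];P=redpts(p,m0-.07,m0+.07);m,a,e=fit(P,m0,-R[:,0]);print(e,m,R.T@(m-t)*1e3,R.T@a)
q=read_camera("top");save(q,"top4.png");np.savez("top4.npz",**{k:np.array(v) for k,v in q.items()})
q=read_camera("scene");np.savez("scene4.npz",**{k:np.array(v) for k,v in q.items()})
E
```

```text
34.3167 [0.479  0.1611 0.3723] [-0.1498  0.1921  1.3569  0.4637  1.67    1.4765]
[[ 0.9995 -0.0299 -0.0123]
 [-0.0211 -0.8918  0.452 ]
 [-0.0244 -0.4515 -0.892 ]]
cy in tool [-0.9997  0.0005  0.0272]
0.0003248816479409604 [0.4798 0.1467 0.4015] [  0.3714  -0.3827 -32.5754] [-1.     -0.0021 -0.0062]
```

View pics/w4.png

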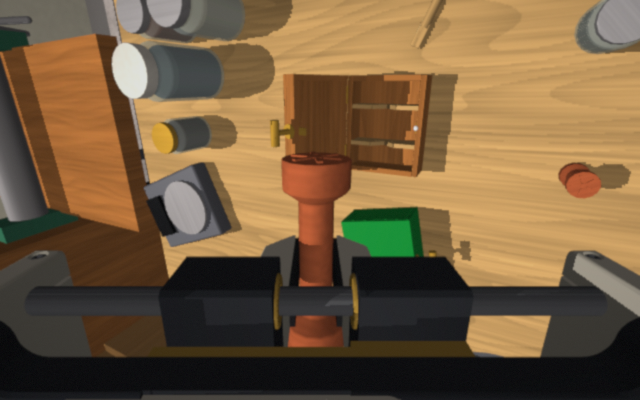

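The wrist view shows the case standing open: the lid is at (317,120), the tray spans (350–425, 75–175), and the pale boards run along rows 107 and 142. The stamp is held level in the fingers. I check the case pose from the rim and boards.

```bash
python3 - <<'E'
from fit import *
np.set_printoptions(precision=4,suppress=True)
cx=np.array([.033,.9995,0]);cy=np.array([-.9995,.033,0]);c0=np.array([.507,.2132,0])
for n in ("w4","top4","scene4","w1"):
    p=load(n+".npz");C=cloud(p); L=np.stack([(C-c0)@cx,(C-c0)@cy,C[...,2]],-1)*1e3
    im=p["image"].astype(int)
    w=(abs(L[...,1])<100)&(abs(L[...,0])<75)&(L[...,2]>39)&(L[...,2]<52)
    for nm,lo,hi in (("front",[-75,-60],[-45,60]),("right y-",[-40,-95],[45,-55]),("left y+",[-40,55],[45,95]),("b-",[-35,-45],[40,-12]),("b+",[-35,12],[40,45])):
        k=w&(L[...,0]>lo[0])&(L[...,0]<hi[0])&(L[...,1]>lo[1])&(L[...,1]<hi[1]); q=L[k]
        if len(q)>5: print(n,nm,len(q),np.median(q,0),np.percentile(q,3,axis=0),np.percentile(q,97,axis=0), np.polyfit(q[:,0],q[:,1],1)[0] if nm!="front" else np.polyfit(q[:,1],q[:,0],1)[0])
E
```

```text
w4 front 573 [-54.0413  -2.7528  45.7467] [-57.76   -56.3035  40.5582] [-47.4504  55.5653  47.5098] 0.0016797375986656248
w4 right y- 348 [  0.8994 -69.0518  46.0721] [-37.8096 -72.7538  44.3656] [ 42.408  -65.5648  47.8814] -0.008179890484477597
w4 left y+ 316 [ 0.2337 67.7536 45.7314] [-37.6293  64.5472  39.6199] [41.7779 72.49   47.753 ] -0.003021335492097292
w4 b- 153 [ 13.8072 -28.4565  43.7525] [-33.067  -31.2441  39.8538] [ 37.8473 -25.4527  45.4911] -0.000540689777489213
w4 b+ 144 [13.9186 27.4414 43.754 ] [-33.5544  24.7546  39.6141] [38.7006 30.6075 45.3377] 0.0024653786954695867
top4 front 52 [-54.0952  35.7878  46.924 ] [-57.7401  15.95    41.5963] [-48.558   59.5991  50.5628] -0.04056970444074092
top4 left y+ 81 [ 1.38   67.6321 47.1595] [-37.4598  63.6447  41.6428] [41.6559 71.3198 51.4959] -0.0008903308302095894
top4 b+ 27 [22.7264 26.2786 45.5302] [-33.8034  23.6344  41.4376] [39.3219 28.6706 50.4687] 0.02383336247681776
scene4 front 169 [-57.8498  -1.2687  44.2685] [-62.2086 -55.1771  39.4897] [-48.8044  55.2425  47.5906] -0.0054127242670527435
scene4 right y- 84 [  1.1367 -71.5507  45.0817] [-36.6894 -74.8485  39.3933] [ 42.7732 -66.5871  47.6421] -0.0058641298938257504
scene4 left y+ 78 [ 0.6454 66.0719 44.6018] [-36.9699  63.0349  39.7489] [41.7962 71.3975 47.1002] -0.0007992427752970358
scene4 b- 33 [ 15.0332 -30.006   43.5675] [-32.565  -32.865   40.0044] [ 35.0203 -25.9795  45.3131] -0.006699998364906148
scene4 b+ 36 [13.3039 25.856  42.345 ] [-33.8237  22.9619  39.3446] [38.1514 30.3237 45.8291] 0.005642511422358562
```

```bash
python3 - <<'E'
from fit import *
s=state();R=np.array(s['orientation']);o=R@np.array([.5,-.4,-32.5])*1e-3
for z in (.12,.042): print(z,delta(np.array([.5077,.2132,z])-o))
E
```

```text
0.12 [ 32.8  66.9 280.3]
0.042 [ 34.5 102.2 349.9]
```

>>> play_rows --rows '[10,3.6,7.4,31.1,0,10,3.6,7.4,31.1,0,10,3.6,7.4,31.1,0,10,3.6,7.4,31.1,0,10,3.6,7.4,31.1,0,10,3.7,7.4,31.1,0,10,3.7,7.5,31.2,0,10,3.7,7.5,31.2,0,10,3.7,7.5,31.2,0,10,0,0,0,0,10,0,0,0,0]'

```text
time: 35.38
tcp_pos: [0.5055, 0.2275, 0.0896]
orientation: [[1.0, -0.026, -0.017], [-0.016, -0.892, 0.453], [-0.027, -0.452, -0.892]]
force: [-0.4, 0.6, -0.1]
finger_gap: 0.0172
grip_force: 25.0
```

```bash
cat > chk.py <<'E'
from fit import *
np.set_printoptions(precision=4,suppress=True)
s=state();R=np.array(s['orientation']);t=np.array(s['tcp_pos']);print(s['time'],t,s['force'],s['finger_gap'])
for n in ("wrist","scene"):
    p=read_camera(n);m0=t-.0325*R[:,2];P=redpts(p,m0-.07,m0+.07);m,a,e=fit(P,m0,-R[:,0]);print(n,len(P),e,m,a,R.T@(m-t)*1e3)
    C=cloud(p);cx=np.array([.033,.9995,0]);cy=np.array([-.9995,.033,0]);c0=np.array([.507,.2132,0]);L=np.stack([(C-c0)@cx,(C-c0)@cy,C[...,2]],-1)*1e3
    for nm,lo,hi in (("front",[-75,-60],[-45,60]),("y-",[-40,-95],[45,-55]),("y+",[-40,55],[45,95])):
        q=L[(L[...,2]>43)&(L[...,2]<49)&(L[...,0]>lo[0])&(L[...,0]<hi[0])&(L[...,1]>lo[1])&(L[...,1]<hi[1])]
        if len(q)>5: print(nm,len(q),np.median(q,0))
    print("to cradle, tool:",R.T@(np.array([.5077,.2132,.042])-m)*1e3)
E
python3 chk.py
```

```text
35.3833 [0.5055 0.2275 0.0896] [-0.3987  0.606  -0.0699] 0.017211239705452613
wrist 6071 0.0003212967390498443 [0.5064 0.2131 0.1188] [-0.9993  0.0134  0.0351] [  0.3129  -0.3677 -32.5692]
front 1904 [-53.6229 -22.4743  45.8078]
y- 1652 [ -3.0979 -69.1294  45.9524]
to cradle, tool: [ 3.3559 34.5974 68.4906]
scene 176 0.0008499985413827488 [0.5084 0.2119 0.12  ] [-0.9994  0.0209  0.0292] [  2.2845   0.1209 -34.1939]
front 121 [-56.6646  -1.2433  44.9338]
y- 69 [  0.9776 -70.4356  45.0756]
y+ 36 [-17.4701  66.7879  45.2683]
to cradle, tool: [ 1.3842 34.1088 70.1153]
```

>>> play_rows --rows '[10,0.6,6,12,0,10,0.6,6,12,0,10,0.6,6,12,0,10,0.6,6,12,0,10,0.4,6,12,0,10,0,1.5,2.8,0,10,0,1.5,2.8,0,10,0,1.5,2.8,0,10,0,0,0,0,10,0,0,0,0]'

```text
time: 36.32
tcp_pos: [0.5078, 0.2273, 0.0145]
orientation: [[1.0, -0.027, -0.012], [-0.018, -0.892, 0.453], [-0.023, -0.452, -0.892]]
force: [0.1, 0.4, -0.2]
finger_gap: 0.0169
grip_force: 25.0
```

```bash
python3 chk.py
```

```text
36.3167 [0.5078 0.2273 0.0145] [ 0.0801  0.3771 -0.1509] 0.01692282713944255
wrist 6159 0.0003346031453951275 [0.5086 0.2129 0.0435] [-0.9994  0.018   0.0302] [  0.347  -0.361 -32.443]
front 2137 [-53.8711 -38.8643  45.8035]
y- 3181 [ -4.6831 -69.0762  45.9833]
to cradle, tool: [-0.8598  0.4782  1.5138]
scene 154 0.000928321030536903 [0.5097 0.2131 0.0424] [-0.9993  0.0351  0.0142] [  1.4326  -0.0065 -31.3551]
front 42 [-57.2231 -38.3165  44.8531]
y- 73 [ -1.2693 -69.8241  45.7109]
y+ 34 [-14.2709  68.9157  45.2716]
to cradle, tool: [-1.9454  0.1237  0.4259]
```

>>> play_rows --rows '[10,-0.6,0.7,1.4,0,10,-0.5,0.7,1.4,0,10,0,0.4,0.8,0,10,0,0,0,0,10,0,0,0,0]' --grip_force 10

```text
time: 36.83
tcp_pos: [0.5064, 0.2278, 0.0104]
orientation: [[1.0, -0.027, -0.013], [-0.018, -0.891, 0.453], [-0.024, -0.453, -0.891]]
force: [-0.6, 1.4, 5.5]
finger_gap: 0.0176
grip_force: 10.0
```

>>> play_rows --rows '[10,0,0,0,0,20,0,0,0,0,24,0,0,0,0,30,0,0,0,0,34,0,0,0,0,34,0,0,0,0,34,0,0,0,0]' --grip_force 3

```text
time: 37.42
tcp_pos: [0.506, 0.2273, 0.0095]
orientation: [[1.0, -0.027, -0.014], [-0.018, -0.892, 0.452], [-0.025, -0.452, -0.892]]
force: [-0.4, -0.7, -0.2]
finger_gap: 0.0337
grip_force: 0.0
```

```bash
python3 chk.py
```

```text
37.4167 [0.506  0.2273 0.0095] [-0.4213 -0.7316 -0.2213] 0.03374739194770227
wrist 6268 0.0003301942979358763 [0.5072 0.2134 0.0396] [-0.9995  0.0327 -0.0007] [  0.6356  -1.2833 -33.1402]
front 2267 [-53.9029 -39.2536  45.7741]
y- 3291 [ -5.3594 -69.1515  45.9838]
y+ 66 [26.1496 65.074  44.6013]
to cradle, tool: [ 0.4782 -0.8949 -2.2636]
scene 158 0.0008070253201289262 [0.5086 0.214  0.0379] [-0.9969  0.073  -0.0279] [  2.1168  -1.0524 -31.4344]
front 42 [-56.6871 -36.9921  44.8595]
y- 67 [  2.1277 -70.4392  45.7121]
y+ 44 [-12.8949  68.5478  45.0121]
to cradle, tool: [-1.003  -1.1258 -3.9694]
```

>>> play_rows --rows '[34,0,0,-10,0,34,0,0,-20,0,34,0,0,-40,0,60,0,0,-40,0,60,0,0,-40,0,60,0,0,-40,0,60,0,0,0,-7.1,60,0,0,0,-7.1,60,0,0,0,-7.1,60,0,0,0,-7.1,60,0,0,0,-7.1,60,0,0,0,-7.1,60,0,0,0,-7.1,60,0,0,0,-7.1,60,0,0,0,-7.1,60,0,0,0,-7.1,60,0,0,0,-7.1,60,0,0,0,-7.1,60,0,0,0,-3.9,60,0,0,0,0]'

```text
time: 39.18
tcp_pos: [0.5086, 0.141, 0.1796]
orientation: [[0.041, 0.999, -0.013], [0.892, -0.03, 0.452], [0.451, -0.03, -0.892]]
force: [0.7, -0.2, -0.7]
finger_gap: 0.0598
grip_force: 0.0
```

```bash
python3 - <<'E'
from fit import *
np.set_printoptions(precision=4,suppress=True)
s=state();R=np.array(s['orientation']);t=np.array(s['tcp_pos']);print(s['time'],t,s['joint_pos'],s['finger_gap']);print(R)
p=read_camera("wrist");save(p,"w5.png")
m=np.array([.5072,.2134,.0396]);P=redpts(p,m-.07,m+.07)
print(len(P)); print(fit(P,m,np.array([-.9995,.033,0])))
C=cloud(p);im=p["image"].astype(int)
k=(abs(C-np.array([.5105,.3171,.1807]))<.03).all(-1)&(C[...,2]>.168); q=C[k]; print("pull",len(q),q.mean(0),q.min(0),q.max(0))
pull=np.array([.5105,.3171,.1807]); z=R[:,2]
for d in (-.06,.042): print(d,delta(pull+z*d))
E
```

```text
39.1833 [0.5086 0.141  0.1796] [-0.18    0.3741  1.641   0.4818  1.2676 -0.3218] 0.05980828294877069
[[ 0.0407  0.9991 -0.0133]
 [ 0.8915 -0.0303  0.452 ]
 [ 0.4511 -0.0303 -0.8919]]
5989
(array([0.5155, 0.2241, 0.033 ]), array([-0.9987,  0.049 , -0.0116]), np.float64(0.019186972632146974))
pull 48 [0.5103 0.3109 0.1698] [0.5069 0.3096 0.168 ] [0.5137 0.3125 0.1724]
-0.06 [157.5  -4.1  18.5]
0.042 [157.5  -4.1 120.5]
```

>>> play_rows --rows '[60,31.5,-0.8,3.7,0,60,31.5,-0.8,3.7,0,60,31.5,-0.8,3.7,0,60,31.5,-0.8,3.7,0,60,31.5,-0.9,3.7,0,60,0,0,0,0,60,0,0,25,0,60,0,0,25,0,60,0,0,25,0,60,0,0,20,0,60,0,0,6,0,60,0,0,0,0]'

```text
time: 40.23
tcp_pos: [0.5087, 0.3358, 0.1423]
orientation: [[0.045, 0.999, -0.017], [0.892, -0.033, 0.452], [0.451, -0.036, -0.892]]
force: [-0.1, -0.7, 0.1]
finger_gap: 0.0603
grip_force: 0.0
```

>>> play_rows --rows '[20,0,0,0,0,20,0,0,0,0,20,0,0,0,0,20,0,0,0,0,20,0,0,0,0,20,0,0,0,0,20,0,0,0,0]' --grip_force 35

```text
time: 40.82
tcp_pos: [0.5101, 0.3357, 0.1446]
orientation: [[0.043, 0.999, -0.013], [0.891, -0.032, 0.453], [0.452, -0.03, -0.892]]
force: [-1.3, -2.4, 5.4]
finger_gap: 0.0332
grip_force: 35.0
```

```bash
python3 - <<'E'
from h import *
np.set_printoptions(precision=4,suppress=True)
s=state();R=np.array(s['orientation']);t=np.array(s['tcp_pos']);print(s['time'],t,s['finger_gap'],s['force'],s['grip_force']);print(R)
cx=np.array([.033,.9995,0])
P=lambda a:-142.35*np.cos(a)*cx+np.array([0,0,142.35*np.sin(a)])
th=np.radians(4.03+np.linspace(104.5,5,31))
for a,b in zip(th,th[1:]): print(list(map(float,np.round(R.T@(P(b)-P(a)),1))))
print("shut step",R.T@(P(np.radians(4.03-2))-P(np.radians(9.03))))
E
```

```text
40.8167 [0.5101 0.3357 0.1446] 0.03322125658800557 [-1.3429 -2.3589  5.4279] 35.001248717308044
[[ 0.0426  0.999  -0.0126]
 [ 0.8911 -0.0323  0.4526]
 [ 0.4517 -0.0305 -0.8916]]
[-6.0, -0.1, -5.7]
[-6.3, -0.1, -5.3]
[-6.6, -0.0, -5.0]
[-6.8, -0.0, -4.6]
[-7.1, -0.0, -4.2]
[-7.3, -0.0, -3.8]
[-7.5, 0.0, -3.3]
[-7.7, 0.0, -2.9]
[-7.9, 0.0, -2.4]
[-8.0, 0.1, -2.0]
[-8.1, 0.1, -1.5]
[-8.2, 0.1, -1.0]
[-8.2, 0.1, -0.6]
[-8.2, 0.1, -0.1]
[-8.2, 0.1, 0.4]
[-8.2, 0.1, 0.9]
[-8.1, 0.1, 1.3]
[-8.0, 0.2, 1.8]
[-7.9, 0.2, 2.3]
[-7.8, 0.2, 2.7]
[-7.6, 0.2, 3.2]
[-7.4, 0.2, 3.6]
[-7.2, 0.2, 4.0]
[-6.9, 0.2, 4.4]
[-6.7, 0.2, 4.8]
[-6.4, 0.2, 5.2]
[-6.1, 0.2, 5.6]
[-5.7, 0.2, 5.9]
[-5.4, 0.2, 6.2]
[-5.0, 0.2, 6.5]
shut step [-9.3092  0.5265 14.6678]
```

Gripped (33 mm). Bring the lid down along the arc.

>>> play_rows --rows '[20,-6,0,-5.7,0,20,-6.3,0,-5.3,0,20,-6.6,0,-5,0,20,-6.8,0,-4.6,0,20,-7.1,0,-4.2,0,20,-7.3,0,-3.8,0,20,-7.5,0,-3.3,0,20,-7.7,0,-2.9,0,20,-7.9,0,-2.4,0,20,-8,0,-2,0,20,-8.1,0,-1.5,0,20,-8.2,0,-1,0,20,-8.2,0,-0.6,0,20,-8.2,0,-0.1,0,20,-8.2,0,0.4,0]'

```text
time: 42.07
tcp_pos: [0.5061, 0.2154, 0.1307]
orientation: [[0.043, 0.999, -0.012], [0.892, -0.033, 0.452], [0.451, -0.03, -0.892]]
force: [1.7, -1.4, 3.5]
finger_gap: 0.0332
grip_force: 35.0
```

>>> play_rows --rows '[20,-8.2,0.1,0.9,0,20,-8.1,0.1,1.3,0,20,-8,0.2,1.8,0,20,-7.9,0.2,2.3,0,20,-7.8,0.2,2.7,0,20,-7.6,0.2,3.2,0,20,-7.4,0.2,3.6,0,20,-7.2,0.2,4,0,20,-6.9,0.2,4.4,0,20,-6.7,0.2,4.8,0,20,-6.4,0.2,5.2,0,20,-6.1,0.2,5.6,0,20,-5.7,0.2,5.9,0,20,-5.4,0.2,6.2,0,20,0,0,0,0]'

```text
time: 43.32
tcp_pos: [0.5038, 0.1497, 0.0377]
orientation: [[0.045, 0.999, -0.012], [0.892, -0.034, 0.45], [0.45, -0.031, -0.893]]
force: [3.8, -4.3, 1.9]
finger_gap: 0.0332
grip_force: 35.0
```

```bash
python3 - <<'E'
from h import *
np.set_printoptions(precision=4,suppress=True)
s=state();t=np.array(s['tcp_pos']);print(s['time'],t,s['finger_gap'],s['force'])
E
```

```text
43.3167 [0.5038 0.1497 0.0377] 0.0331699949277832 [ 3.8092 -4.3344  1.9076]
```

>>> play_rows --rows '[20,-1.9,0.1,3,0,20,-1.9,0.1,3,0,20,-1.8,0.1,3,0,20,-1.7,0.1,3,0,20,-1.6,0.1,3,0,20,0,0,0,0]'

```text
time: 43.82
tcp_pos: [0.5037, 0.1475, 0.0204]
orientation: [[0.043, 0.999, -0.012], [0.893, -0.034, 0.448], [0.447, -0.03, -0.894]]
force: [2.7, -11.0, -5.2]
finger_gap: 0.0335
grip_force: 35.0
```

>>> play_rows --rows '[20,-0.6,0,1.5,0,20,-0.6,0,1.5,0,20,-0.4,0,1,0,20,0,0,0,0,20,0,0,0,0]'

```text
time: 44.23
tcp_pos: [0.5038, 0.1474, 0.0174]
orientation: [[0.042, 0.999, -0.011], [0.893, -0.033, 0.448], [0.448, -0.029, -0.894]]
force: [-1.3, -16.2, 8.5]
finger_gap: 0.0333
grip_force: 35.0
```

```bash
cat > lid.py <<'E'
from fit import *
np.set_printoptions(precision=4,suppress=True)
s=state();print(s['time'],s['tcp_pos'],s['force'])
cx=np.array([.033,.9995,0]);cy=np.array([-.9995,.033,0]);c0=np.array([.507,.2132,0])
for n in ("wrist","scene","top"):
    p=read_camera(n) 
    for nm,pp in (("now",p),)+((("start",load(n+"0.npz")),) if n!="wrist" else (("start",load("w1.npz")),)):
        C=cloud(pp);L=np.stack([(C-c0)@cx,(C-c0)@cy,C[...,2]],-1)
        q=L[(abs(L[...,0])<.054)&(abs(L[...,1])<.068)&(L[...,2]>.05)&(L[...,2]<.085)]
        if len(q)<50: print(n,nm,len(q));continue
        A=np.c_[q[:,:2],np.ones(len(q))];w=np.ones(len(q),bool)
        for _ in range(8): c=np.linalg.lstsq(A[w],q[w,2],rcond=None)[0];w=abs(q[:,2]-A@c)<.003
        print(n,nm,w.sum(),"slope along x",-c[0],"z at front",c[2]-.058*c[0],"z hinge",c[2]+.058*c[0])
E
python3 lid.py
```

```text
44.2333 [0.5038 0.1474 0.0174] [ -1.2745 -16.2158   8.4884]
wrist now 53454 slope along x -0.0010858698990272651 z at front 0.0659244438728338 z hinge 0.06605040478112098
wrist start 7935 slope along x -0.000828683913647732 z at front 0.06588328586551902 z hinge 0.06597941319950217
scene now 332 slope along x 0.005933213835302013 z at front 0.0658528130391452 z hinge 0.06516456023425016
scene start 1231 slope along x 0.0005199311675378828 z at front 0.06528136874263252 z hinge 0.06522105672719813
top now 1344 slope along x -0.0005602845092658873 z at front 0.06747721572168473 z hinge 0.06754220872475956
top start 1310 slope along x -0.0038907258654712995 z at front 0.06707625651156712 z hinge 0.0675275807119618
```

>>> play_rows --rows '[60,0,0,0,0,60,0,0,0,0,60,0,0,0,0,60,0,0,0,0,60,0,0,0,0,60,0,0,-15,0,60,0,0,-30,0,60,0,0,-35,0,60,0,0,-40,0,60,0,0,-40,0,60,0,0,0,0,60,0,0,0,0,60,0,0,0,0]'

```text
time: 45.47
tcp_pos: [0.5044, 0.0791, 0.1596]
orientation: [[0.043, 0.999, -0.015], [0.891, -0.032, 0.453], [0.452, -0.033, -0.892]]
force: [-0.3, 0.3, -0.1]
finger_gap: 0.0602
grip_force: 0.0
```

```bash
python3 lid.py
```

```text
45.4667 [0.5044 0.0791 0.1596] [-0.2533  0.2721 -0.1201]
wrist now 14465 slope along x -0.0005949470321279224 z at front 0.0660192424080053 z hinge 0.06608825626373213
wrist start 7935 slope along x -0.000828683913647732 z at front 0.06588328586551902 z hinge 0.06597941319950217
scene now 961 slope along x 0.0013458542373134788 z at front 0.06535698842219738 z hinge 0.06520086933066903
scene start 1231 slope along x 0.0005199311675378828 z at front 0.06528136874263252 z hinge 0.06522105672719813
top now 1348 slope along x 0.002744278463779014 z at front 0.06757124969470996 z hinge 0.06725291339291159
top start 1310 slope along x -0.0038907258654712995 z at front 0.06707625651156712 z hinge 0.0675275807119618
```

The lid is shut and the robot is clear of everything, so I hand in.

```bash
python3 -c "
from h import *
print(finish_job())"
```

```text
the job is handed in; nothing more can be done
None
```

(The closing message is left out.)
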